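# Pack a 500 g reference weight and lock the keeper plate over it

### The arm

A 7-joint arm with a two-finger parallel gripper is mounted at the origin on the work surface. World frame = base frame: x ahead of the robot, y to its left, z up, the work surface at z = 0. Lengths are in m, angles in rad, forces in N, time in s.
With the tool pointing down it reaches from about 0.4 to 0.85 m from the base axis. Payload 10.4 kg.
Tool frame: the origin (TCP) lies at the very end of the fingers, on their centre line; the grasp point (between the pads) lies manip.hold_point_z behind it (manip.hold_point_z is the distance from the TCP to the grasp point, in m); z points along the fingers, x is the direction in which the jaws open and shut, and the axes are right-handed (so a half turn about z gives the same grasp; the last joint's range is limited). The gripper opens to 85 mm and grips with 20 to 120 N. Pads are 22 mm wide; open, the fingers measure 114 mm over their backs; the gripper's body (76 mm by 85 mm) begins 54 mm behind the grasp point. The pads swing forward as they close: fully open they stand 13 mm farther back than shut.
Start: joints at [-1.305, 0.332, -0.065, 1.46, 0.022, 1.35, -0.088], TCP at [0.178, 0.599, 0.202] pointing down, gripper open.
Joint ranges: [-2.6, 2.6], [-0.5, 2.12], [-1.47, 1.34], [0.16, 2.42], [-1.27, 4.41], [0.06, 2.06], [-2.6, 2.6]. Speed limits (rad/s): [2.22, 2.22, 2.79, 2.79, 3.14, 3.14, 3.14].

### API

Orientations are given as a unit quaternion [x, y, z, w].
In Python, from workcell import readout, camera, camera_info, manip gives the robot as it stands.
- The arm moves only by the tool play_rows, never from a script. Its argument "rows" is a list of rows, each a list of 3 entries, a list of its own where there are three numbers: the shift along the world's x, y, z in mm, then the turn, a rotation vector about the world's x, y, z in degrees, then the finger opening in mm, from 0 to 85.4. In form: [[[tx, ty, tz], [rx, ry, rz], fingers], ...]. A call has 1 to 12 rows; each row shifts and turns the commanded pose from where the row before left it; what a row does not reach is not made up. A row lasts 1/8 s, in which the tool goes at most 62.5 mm and 10.7 degrees, less where a joint would pass 70% of its speed; a pose out of reach is approached as far as the arm can. A call with a gripper value outside its range is refused whole. The fingers move at their own pace and stop on an object; "force" is the grip in N (left out, the last holds). Time passes only in rows, so rows that do not move let the fingers close. It gives the time, the measured TCP pose, the force and the opening at its end, in the units of the state.
- readout.get_obs(): the state, without advancing time (a new reading comes with each control period).
- camera(name): name is "scene" or "top" or "wrist"; returns the picture (384x512x3 uint8, blue, green, red); there is no depth.
- camera_info(name): a dict with "fx", "fy", "cx", "cy" (pixels), "world_from_camera" (4x4, takes a point from camera to world coordinates). Camera axes: x right, y up, looking along -z (the intrinsics and any distortion apply to the point x, -y, -z); pixel columns grow to the right and rows downward; lengths in m; the calibration is good to about 2 mm. A picture is of the moment at which its call begins: read the wrist's pose just before it. camera_info takes no time and is no camera call; for the wrist camera it gives the pose at the moment of the call.
- manip.hand_in(): hands the job in, once; it reports no verdict.
The state is a dict: "clock": time; "joint_pos": joint angles; "joint_velocities": joint speeds; "tau": joint torques, N m; "position": TCP position; "ee_rot": TCP orientation; "ft_force": force on the tool from outside, world axes, zero at the start; "torque": the same for the moment, N m; "grip_width": opening from 0.0 (shut) to 1.0 (fully open).
Only numpy, scipy, OpenCV 4.12 (cv2) and the standard library are available. Lean on these libraries where they do the work, as an engineer would, in place of code of your own. Each camera call takes 0.05 s, during which the arm holds its last target.

### The job

The balance check is finished, so pack the reference weight for transport: take the 500 g weight off the balance pan and lower it, without letting it drop, fully home into the empty well of the blue carrier. Then fit the orange keeper plate: tilt its oblong eye past the wide head of the stud between the wells and lay the plate level along the row of wells, caught under the head and resting on the knobs of both weights. Let go, and leave everything else where it stands.

Things in the scene. Friction and masses are not known exactly. Their poses are not given: they have to be found in the camera images.
- weight: polished steel 500 g cylindrical weight standing on the balance pan. Origin at the centre of its underside, z up its axis. Body 38 mm wide and 50 mm high with a 2.5 mm bevel round its foot, then a neck 16 mm wide and 7 mm high, then a knob 23 mm wide and 11 mm high; 68 mm high in all. The knob (its underside 57 mm above the origin) is the part to hold
- balance: white precision balance with a square metal pan 170 mm wide whose top is 85 mm above the bench; housing 290 by 200 mm. Origin on the bench under the middle of the housing, x from its key panel towards the pan; the pan's middle lies 45 mm along x from the origin. Fixed
- carrier: blue plastic carrier block, 172 mm long (its y) and 74 mm wide (its x), top 52 mm above the bench. Origin at the centre of its underside, z up. Two round wells 100 mm apart on its y axis, and midway between them an upright steel stud with a wide head. Fixed
- well (a point): the empty well of the carrier (50 mm along +y of the carrier's origin): this point is the centre of its floor, 6 mm above the bench. The bore is 41 mm wide and 46 mm deep, with a 5 mm conical lead-in at its mouth; a weight fully home has its body's shoulder 4 mm and its knob's top 22 mm above the block's top
- weight_packed: the second 500 g weight, the same as the first, already home in the other well (50 mm along -y of the carrier's origin), its knob's top 74 mm above the bench; it must stay there
- stud (a point): point on the stud's axis at the flat underside of its head, 92 mm above the bench, with the carrier's axes. The head is a disc 36 mm wide, 3 mm thick at its rim and 6 mm at its crown; the neck below it is 10 mm wide for 20 mm, then a foot 20 mm wide down to the block's top. The gap between the weights' knob tops and the head's underside is 18 mm
- keeper: orange plastic keeper plate lying flat on the bench, a round-ended strap 150 mm long (its x), 49 mm wide (its y) and 5 mm thick, some 65 to 105 g. Origin at the centre of its underside, z up; the eye goes right through its middle. A black grip rib stands on it near its +x end
- eye (a point): centre of the keeper's oblong eye at the plate's underside (same point and axes as the plate's origin). The eye is 60 mm long (plate x), 31 mm wide (plate y), round-ended. It passes the head only tilted 30 to 40 degrees about its long axis: low long edge beside the head, then in under it to near the neck, then the high edge lowered past the rim. The plate may point either way along the row
- grip (a point): middle of the keeper's black grip rib, 58 mm along +x from the plate's origin and 16 mm above its underside. The rib is 28 mm long (plate x), 12 mm thick (plate y) and 22 mm high, from 5 to 27 mm above the plate's underside
- weight_200: 200 g steel weight with a knob, 28 mm wide, 50 mm high, standing on the bench; origin at the centre of its underside. Not to be moved
- weight_100: 100 g steel weight with a knob, 22 mm wide, 40 mm high, standing on the bench; origin at the centre of its underside. Not to be moved
- level: round bubble level with an aluminium rim, 32 mm wide, 12 mm high; origin at the centre of its underside. Not to be moved
- blower: black rubber dust blower standing on its bulb, 52 mm wide, 98 mm high; origin at the centre of its underside. Not to be moved
- cleaner: white plastic bottle with a blue cap, 60 mm wide, 150 mm high; origin at the centre of its underside. Not to be moved
- fork: brass weight fork with a wooden handle lying on the bench, 160 mm long (its x), 24 mm wide, 12 mm high; origin on the bench under it. Not to be moved
- brush: dusting brush lying on the bench, 160 mm long (its x); origin on the bench under it. Not to be moved
- jar: glass jar with a grey cap, 56 mm wide, 60 mm high; origin at the centre of its underside. Not to be moved
Mind the look-alikes: they are no part of the job. Leave any red or turquoise look-alike of the weight alone.

How it is judged:
By the outcome, as a careful person would: the job done as asked, in the order asked, and still so for the second after the job is handed in, with the robot touching nothing.
It also fails if it takes over 59 s, if anything falls off the work surface, if the arm or the gripper's body presses on something with over 40 N, if the wrist force passes 120 N, or if a joint passes its speed limit or range.

## Working session

There is one attempt and no reset: what is moved stays moved. The work goes in short steps, Python scripts to look and compute and a tool call to move; the robot and the scene stay as the last step left them, time stands still between calls to the robot, and variables do not carry over. Pictures are saved under pics/ and viewed, and the job is handed in when it is done.

Besides the shell and the picture viewer there is one more tool, called after ">>>" as name(argument=value, ...), one argument or row to a line, values as JSON. play_rows: Moves the arm, as the interface text tells. Its arguments: {"type":"object","properties":{"rows":{"type":"array"},"force":{"type":"number"}},"required":["rows"]}

```bash
mkdir -p pics; ls
python3 - <<'E'
from workcell import readout, camera, camera_info, manip
import cv2
o=readout.get_obs();print(o); print(manip.hold_point_z)
for n in ("scene","top","wrist"):
    i=camera_info(n);print(n,i)
    cv2.imwrite(f"pics/{n}0.png",camera(n))
E
```

```text
pics
{'clock': 0.0, 'joint_pos': array([-1.3046244 ,  0.33291134, -0.06468552,  1.46097986,  0.02161598,
        1.34990282, -0.08850648]), 'joint_velocities': array([-1.50277866e-03,  5.55349479e-04, -7.07499279e-04, -9.22821519e-04,
       -2.28145997e-04,  6.45659769e-04, -3.27666123e-05]), 'tau': array([-1.88822819e-04, -6.25454378e+01,  4.89865593e-02, -3.91593647e+01,
        1.61269022e-02,  1.01030371e-02, -1.20746540e-05]), 'position': array([0.17788202, 0.59869461, 0.20137289]), 'ee_rot': array([ 8.01489100e-01,  5.98008909e-01, -5.75007357e-04,  4.85734195e-04]), 'ft_force': array([-0.45311598,  0.33335997,  0.15896836]), 'torque': array([ 0.02913843,  0.02115535, -0.03357139]), 'grip_width': 1.0009518135358522}
0.0187
scene {'fx': 410.4359486937258, 'fy': 410.4359486937258, 'cx': 250.33118518317303, 'cy': 202.26396203377905, 'world_from_camera': array([[ 0.82186347, -0.40050971,  0.40513259,  1.14923269],
       [ 0.56950931,  0.59525926, -0.56685585, -0.81137534],
       [-0.01412765,  0.6966049 ,  0.71731585,  1.12440103],
       [ 0.        ,  0.        ,  0.        , 
[... 162 characters left out ...]
9,  0.9866995 , -0.1615517 ,  0.36877729],
       [-0.99978509, -0.01944716, -0.00718275, -0.00927994],
       [-0.01022893,  0.16138747,  0.98683811,  1.4685752 ],
       [ 0.        ,  0.        ,  0.        ,  1.        ]])}
wrist {'fx': 315.57044664350843, 'fy': 315.57044664350843, 'cx': 255.4680754305348, 'cy': 191.88689891008656, 'world_from_camera': array([[ 2.84269988e-01, -9.22083404e-01, -2.62588595e-01,
         1.11823650e-01],
       [ 9.58744039e-01,  2.73210071e-01,  7.85246778e-02,
         6.19983925e-01],
       [-6.64453519e-04, -2.74077460e-01,  9.61707390e-01,
         3.73091693e-01],
       [ 0.00000000e+00,  0.00000000e+00,  0.00000000e+00,
         1.00000000e+00]])}
```

View pics/scene0.png

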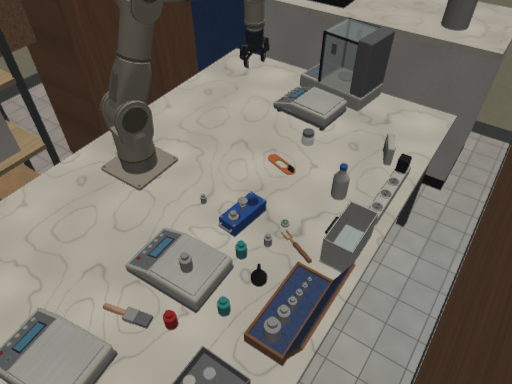

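View pics/top0.png

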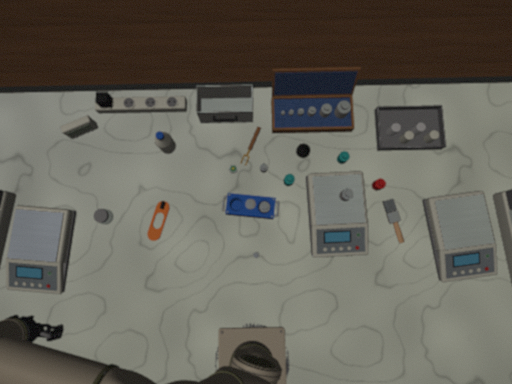

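View pics/wrist0.png

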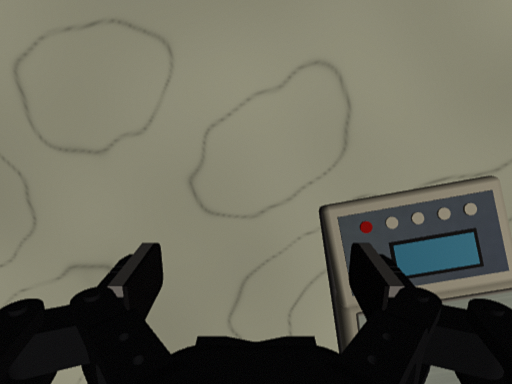

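Run:
```python
import cv2
t=cv2.imread("pics/top0.png");s=cv2.imread("pics/scene0.png")
def c(im,x,y,w,h,k,n): cv2.imwrite(f"pics/{n}.png",cv2.resize(im[y:y+h,x:x+w],None,fx=k,fy=k,interpolation=cv2.INTER_CUBIC))
c(t,130,160,160,100,5,"t_a")
c(t,290,160,120,100,6,"t_b")
c(s,180,180,100,75,8,"s_a")
c(s,240,130,80,60,8,"s_b")
c(s,120,215,120,90,6,"s_c")
```

```text
(no output)
```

View pics/t_a.png

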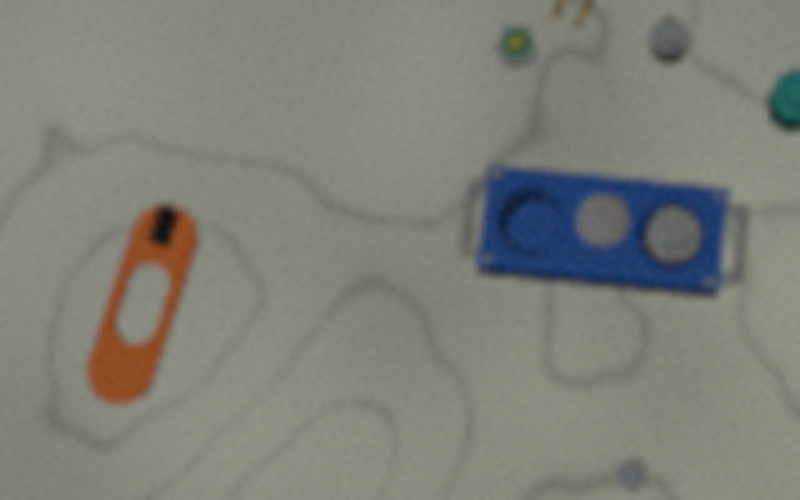

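View pics/t_b.png

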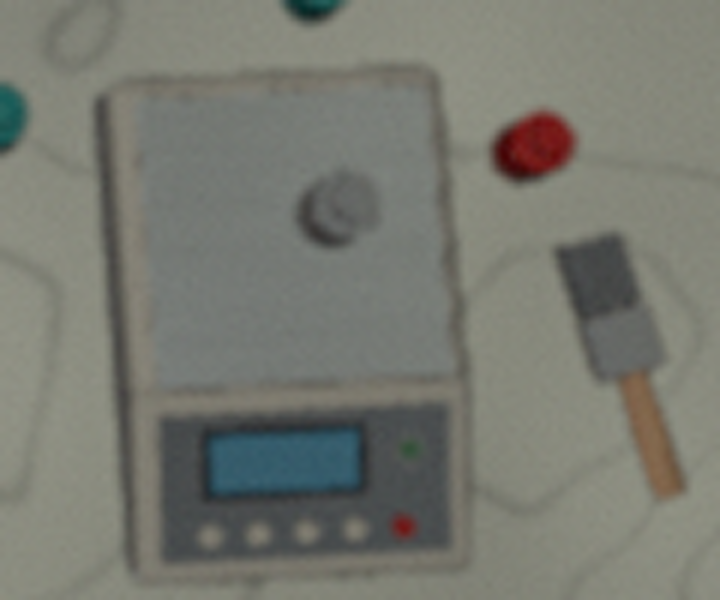

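View pics/s_a.png

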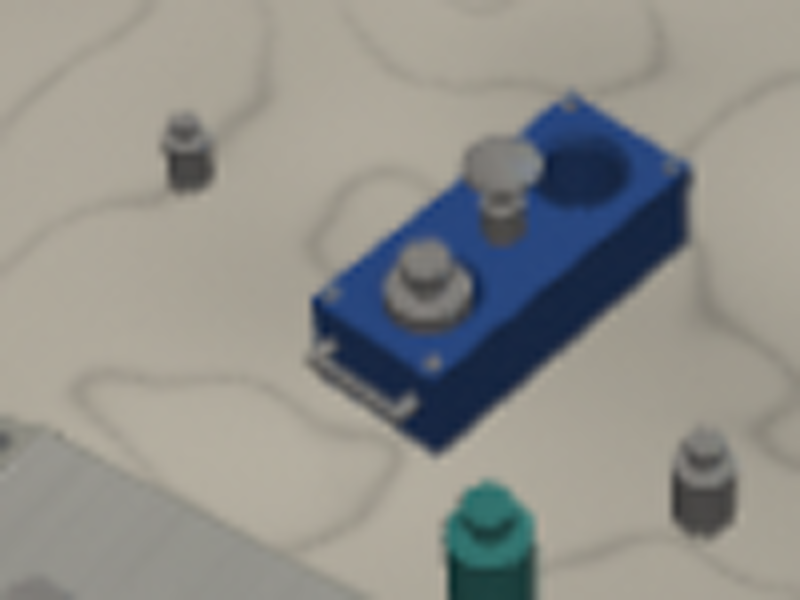

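View pics/s_c.png

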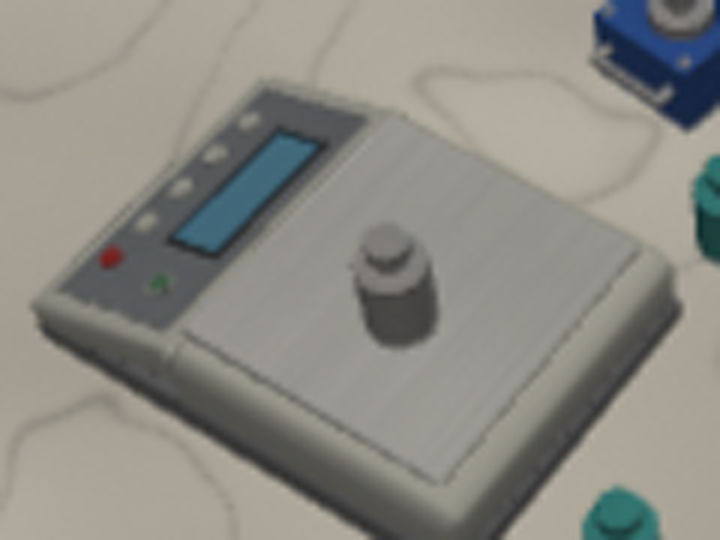

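View pics/s_b.png

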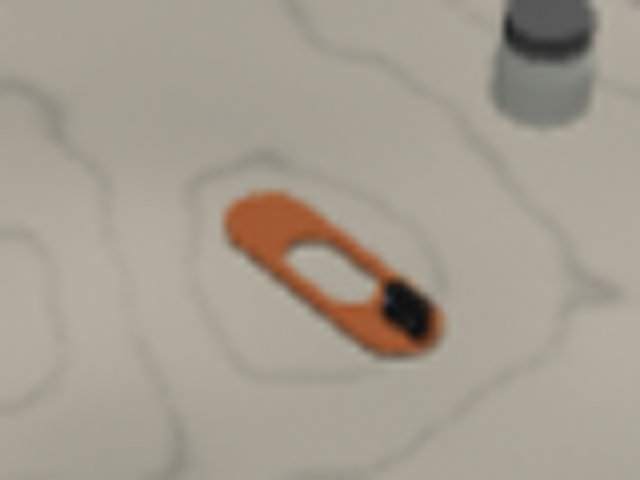

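```bash
cat > h.py <<'E'
from workcell import readout, camera, camera_info, manip
import cv2, numpy as np
def ray(i,u,v):
    T=i["world_from_camera"]
    d=np.array([(u-i["cx"])/i["fx"],-(v-i["cy"])/i["fy"],-1.]);return T[:3,3],T[:3,:3]@d
def pl(i,u,v,z):
    o,d=ray(i,u,v);return (o+d*(z-o[2])/d[2])
def proj(i,P):
    T=i["world_from_camera"];p=T[:3,:3].T@(np.asarray(P,float)-T[:3,3])
    return np.array([i["cx"]+i["fx"]*p[0]/-p[2], i["cy"]-i["fy"]*p[1]/-p[2]])
def crop(im,x,y,w,h,k,n): cv2.imwrite(f"pics/{n}.png",cv2.resize(im[y:y+h,x:x+w],None,fx=k,fy=k,interpolation=cv2.INTER_CUBIC))
def un(u,v,x,y,k): return x+(u+.5)/k-.5, y+(v+.5)/k-.5
E
python3 - <<'E'
from h import *
np.set_printoptions(precision=4,suppress=True)
T=camera_info("top");S=camera_info("scene")
def t(name,u,v,z,ox=130,oy=160,k=5): print("top",name,pl(T,*un(u,v,ox,oy,k),z))
def s(name,u,v,z,ox=180,oy=180,k=8): print("sc ",name,pl(S,*un(u,v,ox,oy,k),z))
t("eye",143,304,.005);s("eye",330,272,.005,240,130)
t("rib",164,225,.027);s("rib",407,300,.02,240,130)
for c in [(487,167),(727,190),(718,293),(480,270)]: t("corner",*c,.052)
for c in [(570,97),(688,167),(437,375),(316,297)]: s("corner",*c,.052)
t("head",602,220,.097);s("head",503,163,.0955)
t("knob2",671,234,.07);s("knob2",427,255,.074)
t("well",533,220,.052);s("well",580,170,.052)
t("weight",352,202,.153,290,160,6);s("weight",389,242,.153,120,215,6)
E
```

```text
top eye [0.4956 0.3303 0.005 ]
sc  eye [0.4943 0.3296 0.005 ]
top rib [0.5504 0.3111 0.027 ]
sc  rib [0.5473 0.3175 0.02  ]
top corner [0.5843 0.0762 0.052 ]
top corner [ 0.5645 -0.0937  0.052 ]
top corner [ 0.4916 -0.0853  0.052 ]
top corner [0.511  0.0818 0.052 ]
sc  corner [0.5137 0.0824 0.052 ]
sc  corner [0.5845 0.0748 0.052 ]
sc  corner [ 0.5635 -0.0905  0.052 ]
sc  corner [ 0.4924 -0.0838  0.052 ]
top head [ 0.5392 -0.0049  0.097 ]
sc  head [ 0.5386 -0.0044  0.0955]
top knob2 [ 0.5318 -0.0528  0.07  ]
sc  knob2 [ 0.531 -0.052  0.074]
top well [0.5458 0.044  0.052 ]
sc  well [0.5446 0.0457 0.052 ]
top weight [ 0.5603 -0.3289  0.153 ]
sc  weight [ 0.5627 -0.3295  0.153 ]
```

>>> play_rows(
  rows=[
    [[10,-25,10],[0,0,-4],60],
    [[22,-50,10],[0,0,-7],60],
    [[23,-56,10],[0,0,-7],60],
    [[23,-56,10],[0,0,-7],60],
    [[23,-56,10],[0,0,-7],60],
    [[23,-56,10],[0,0,-7],60],
    [[23,-56,0],[0,0,-7],60],
    [[23,-56,0],[0,0,-7],60],
    [[23,-56,0],[0,0,-7],60],
    [[23,-56,0],[0,0,-7],60],
    [[23,-56,0],[0,0,-7],60],
    [[23,-56,0],[0,0,-6],60],
  ],
)

```text
clock: 1.65
position: [0.4403, -0.0378, 0.2623]
ee_rot: [0.998, -0.059, 0.0, -0.0]
ft_force: [1.1, 1.6, 0.6]
grip_width: 0.703
```

>>> play_rows(
  rows=[
    [[20,-50,-5],[0,0,0],50],
    [[20,-50,-5],[0,0,0],50],
    [[20,-50,0],[0,0,0],50],
    [[20,-50,0],[0,0,0],50],
    [[20,-45,0],[0,0,0],50],
    [[14,-30,0],[0,0,0],50],
    [[7,-16,0],[0,0,0],50],
    [[0,0,0],[0,0,0],50],
  ],
)

```text
clock: 2.65
position: [0.5605, -0.3281, 0.2515]
ee_rot: [0.998, -0.058, -0.001, 0.0]
ft_force: [0.3, 0.6, -0.0]
grip_width: 0.587
```

Run:
```python
from h import *
np.set_printoptions(precision=4,suppress=True)
o=readout.get_obs();print(o["position"],o["ee_rot"],o["joint_pos"])
i=camera_info("wrist");im=camera("wrist");cv2.imwrite("pics/w1.png",im);np.save("w1i.npy",i["world_from_camera"])
print(proj(i,[.5615,-.329,.153]))
```

```text
[ 0.5605 -0.3281  0.2515] [ 0.9983 -0.0581 -0.0007  0.0004] [-0.1624  0.4821  0.9113  1.3496 -0.375   1.4885  0.6059]
[256.427  186.1184]
```

View pics/w1.png

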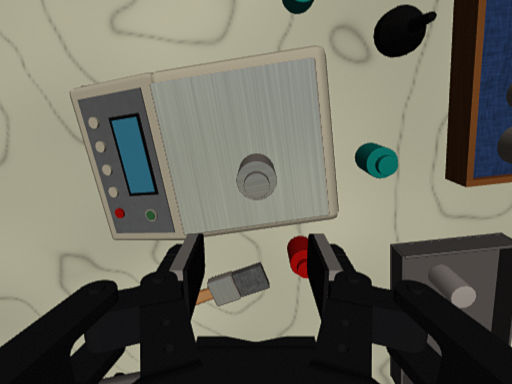

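Run:
```python
from h import *
np.set_printoptions(precision=4,suppress=True)
im=cv2.imread("pics/w1.png"); crop(im,220,140,80,70,8,"w1z")
```

```text
(no output)
```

View pics/w1z.png

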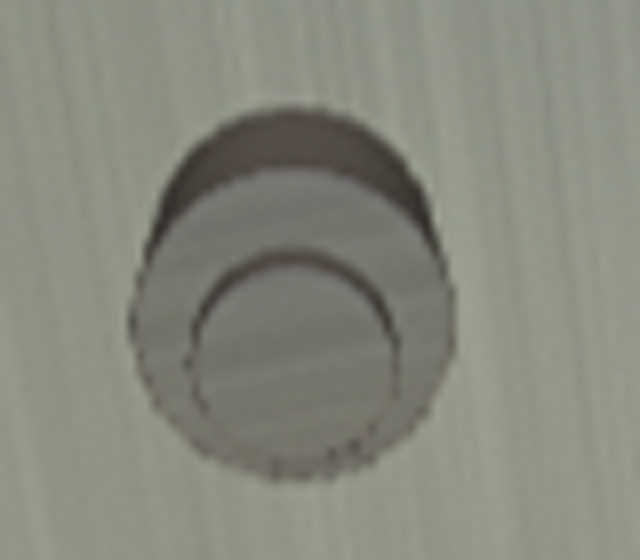

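Run:
```python
from h import *
np.set_printoptions(precision=4,suppress=True)
i=camera_info("wrist");i["world_from_camera"]=np.load("w1i.npy")
print(pl(i,*un(295,362,220,140,8),.153),pl(i,*un(292,323,220,140,8),.135), readout.get_obs()["position"])
```

```text
[ 0.5616 -0.3278  0.153 ] [ 0.5613 -0.3278  0.135 ] [ 0.5606 -0.327   0.2517]
```

>>> play_rows(
  rows=[
    [[1,-1,-25],[0,0,0],50],
    [[0,0,-35],[0,0,0],50],
    [[0,0,-30],[0,0,0],50],
    [[0,0,-16],[0,0,0],50],
    [[0,0,-7],[0,0,0],50],
    [[0,0,0],[0,0,0],50],
  ],
)

```text
clock: 3.45
position: [0.5622, -0.3277, 0.1398]
ee_rot: [0.998, -0.057, 0.0, 0.0]
ft_force: [0.4, 0.1, 0.3]
grip_width: 0.587
```

Run:
```python
from h import *
np.set_printoptions(precision=4,suppress=True)
o=readout.get_obs();print(o["position"],o["ee_rot"])
im=camera("wrist");crop(im,150,100,220,180,3,"w2")
```

```text
[ 0.5622 -0.3277  0.1398] [ 0.9984 -0.0569  0.0003  0.    ]
```

View pics/w2.png

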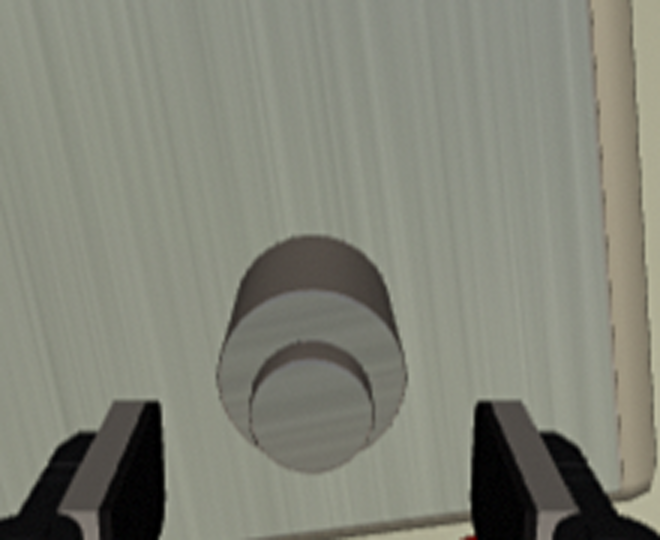

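>>> play_rows(
  rows=[
    [[0,0,-2],[0,0,0],40],
    [[0,0,0],[0,0,0],28],
    [[0,0,0],[0,0,0],15],
    [[0,0,0],[0,0,0],15],
    [[0,0,0],[0,0,0],15],
    [[0,0,0],[0,0,0],15],
  ],
  force=70,
)

```text
clock: 4.25
position: [0.562, -0.3279, 0.1372]
ee_rot: [0.998, -0.057, 0.0, 0.0]
ft_force: [0.1, -0.2, 0.2]
grip_width: 0.179
```

Run:
```python
from h import *
o=readout.get_obs();print(o["grip_width"])
im=camera("wrist");crop(im,150,130,220,180,3,"w3")
im=camera("scene");crop(im,120,215,120,90,6,"s3")
```

```text
0.17898550108039518
```

View pics/w3.png

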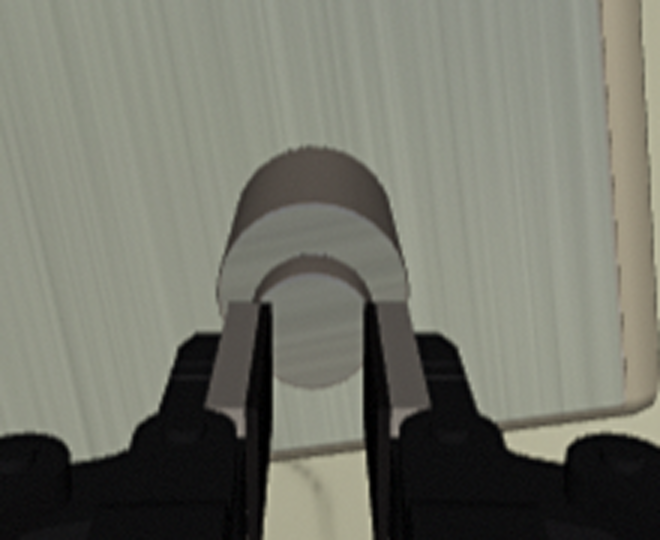

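View pics/s3.png

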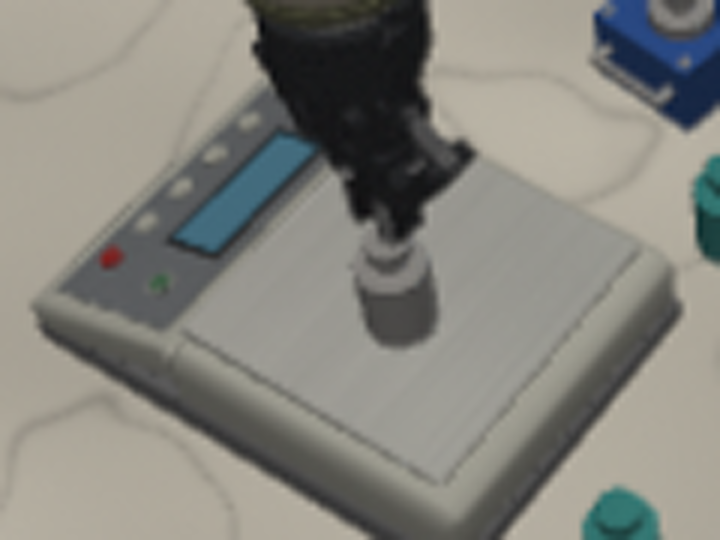

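>>> play_rows(
  rows=[
    [[0,0,0],[0,0,0],5],
    [[0,0,0],[0,0,0],5],
    [[0,0,0],[0,0,0],5],
    [[0,0,1],[0,0,0],5],
    [[0,0,2],[0,0,0],5],
    [[0,0,2],[0,0,0],5],
    [[0,0,0],[0,0,0],5],
  ],
)

```text
clock: 5.22
position: [0.5621, -0.3279, 0.1425]
ee_rot: [0.998, -0.057, 0.0, 0.0]
ft_force: [-0.0, -0.0, 0.3]
grip_width: 0.059
```

Run:
```python
from h import *
o=readout.get_obs();print(o["grip_width"])
im=camera("wrist");crop(im,150,130,220,180,3,"w4")
```

```text
0.058654621529347105
```

View pics/w4.png

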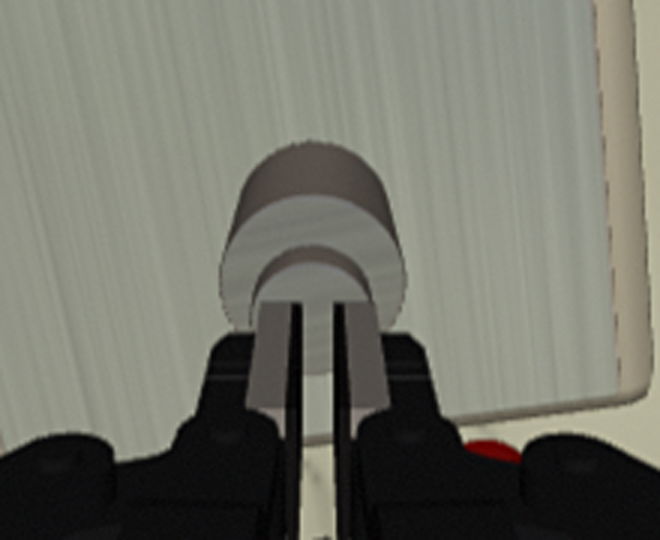

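Run:
```python
from h import *
np.set_printoptions(precision=4,suppress=True)
o=readout.get_obs();i=camera_info("wrist")
p=o["position"];print(p,i["world_from_camera"])
def q(P): return (proj(i,P)-[150,130])*3
print("tcp",q(p),"hold",q(p+[0,0,.0187]),"knobtop",q([.5615,-.328,.153]),"should",q([.5615,-.328,.135]))
print("pads front edges y+-11:",q(p+[0,.011,0]),q(p+[0,-.011,0]), q(p+[0.01,.011,0]))
for z in (0,.005,.01,.015,.02): print(z,q(p+[0,.011,z]))
```

```text
[ 0.562  -0.3279  0.1424] [[ 0.9935  0.1091  0.0313  0.5706]
 [-0.1135  0.9555  0.2722 -0.2575]
 [-0.0002 -0.274   0.9617  0.3139]
 [ 0.      0.      0.      1.    ]]
tcp [313.9948 294.3166] hold [313.7105 335.1907] knobtop [311.0521 317.4704] should [311.5558 281.1898]
pads front edges y+-11: [307.4428 241.2714] [320.3376 345.6674] [359.3524 235.6671]
0 [307.4428 241.2714]
0.005 [307.1928 250.1264]
0.01 [306.9289 259.4769]
0.015 [306.6497 269.3659]
0.02 [306.3539 279.8411]
```

Run:
```python
from h import *
print([a for a in dir(manip) if a[0]!='_'],[a for a in dir(readout) if a[0]!='_'])
im=camera("wrist");crop(im,210,200,90,75,8,"w5")
im=camera("scene");crop(im,165,215,50,50,12,"s5")
i=camera_info("scene");o=readout.get_obs();p=o["position"]
for z in (0,.01,.02,.03,.04): print(z,(proj(i,p+[0,0,z])-[165,215])*12)
```

```text
['MotionError', 'hand_in', 'hold_point_z'] ['get_obs']
0 [241.02855315 499.65522463]
0.01 [235.80943051 475.15631764]
0.02 [230.52802752 450.36506254]
0.03 [225.18322268 425.27619496]
0.04 [219.77386742 399.88432343]
```

View pics/w5.png

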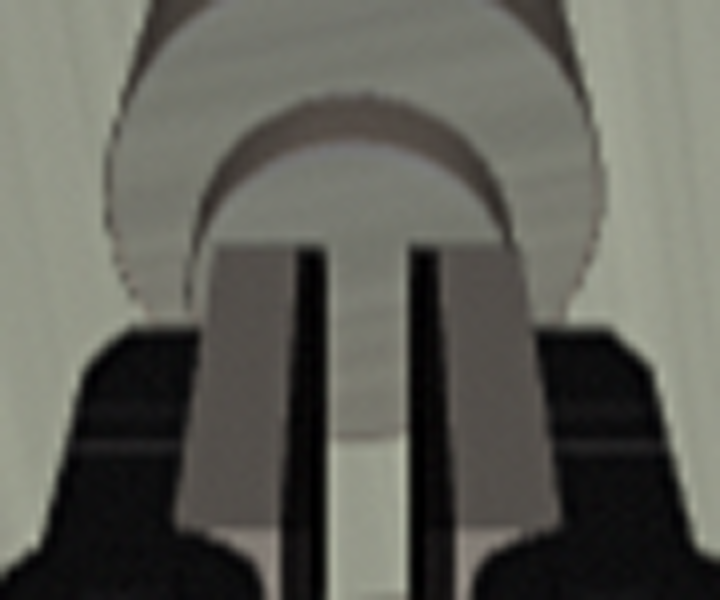

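View pics/s5.png

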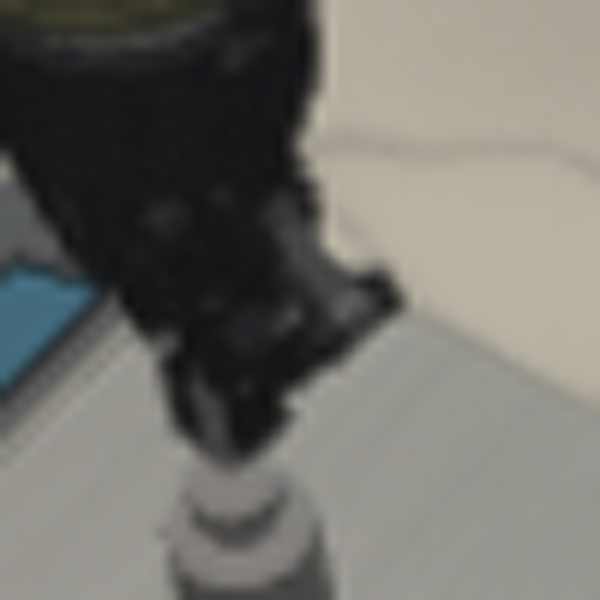

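>>> play_rows(
  rows=[
    [[0,0,0],[0,0,0],50],
    [[0,0,0],[0,0,0],50],
    [[0,0,0],[0,0,0],50],
    [[0,0,0],[0,0,0],50],
    [[0,0,-12],[0,0,0],50],
    [[0,0,-11],[0,0,0],50],
    [[0,0,-5],[0,0,0],50],
    [[0,0,0],[0,0,0],50],
  ],
  force=30,
)

```text
clock: 6.38
position: [0.5617, -0.3277, 0.1136]
ee_rot: [0.998, -0.057, -0.0, -0.0]
ft_force: [0.3, -0.0, 0.6]
grip_width: 0.589
```

Run:
```python
from h import *
o=readout.get_obs();print(o["grip_width"],o["position"],o["ft_force"])
im=camera("wrist");crop(im,150,150,220,150,3,"w6")
im=camera("scene");crop(im,165,215,50,50,12,"s6")
```

```text
0.5892180524185611 [ 0.56167613 -0.32773604  0.11361344] [ 0.256969   -0.01894436  0.60619923]
```

View pics/w6.png

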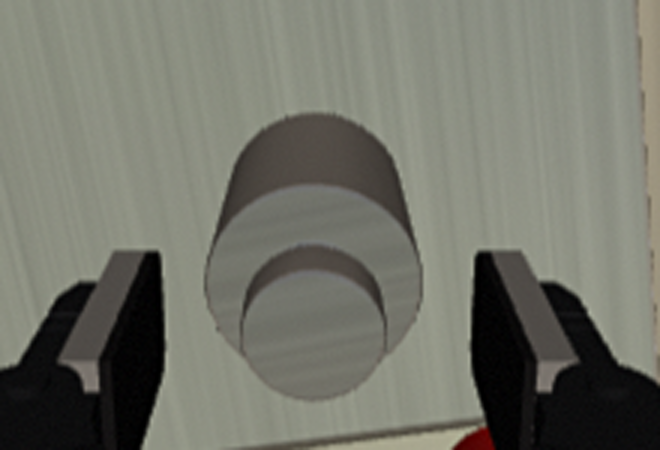

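View pics/s6.png

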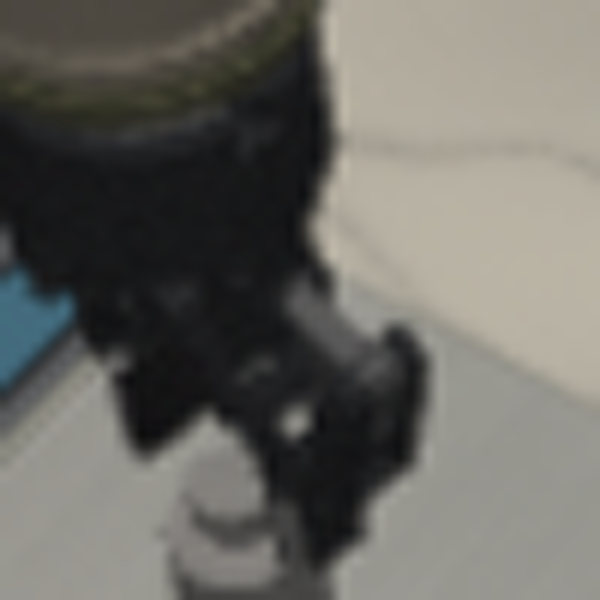

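>>> play_rows(
  rows=[
    [[0,0,-5],[0,0,0],42],
    [[0,0,-2],[0,0,0],34],
    [[0,0,0],[0,0,0],26],
    [[0,0,0],[0,0,0],10],
    [[0,0,0],[0,0,0],10],
    [[0,0,0],[0,0,0],10],
  ],
  force=25,
)

```text
clock: 7.22
position: [0.5619, -0.3279, 0.1073]
ee_rot: [0.998, -0.057, -0.0, -0.0]
ft_force: [-0.5, 0.1, -0.6]
grip_width: 0.252
```

Run:
```python
from h import *
o=readout.get_obs();print(o["grip_width"],o["position"],o["ft_force"])
im=camera("wrist");crop(im,150,150,220,150,3,"w7")
im=camera("scene");crop(im,165,215,50,50,12,"s7")
```

```text
0.2517969387333451 [ 0.56187471 -0.32786803  0.10725878] [-0.48917315  0.1428814  -0.58724865]
```

View pics/w7.png

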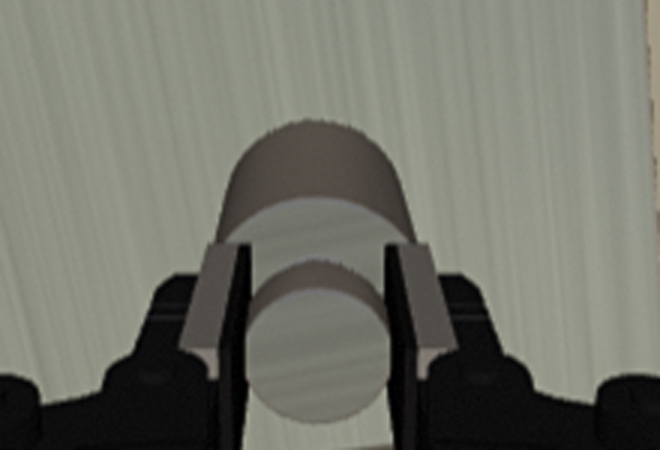

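View pics/s7.png

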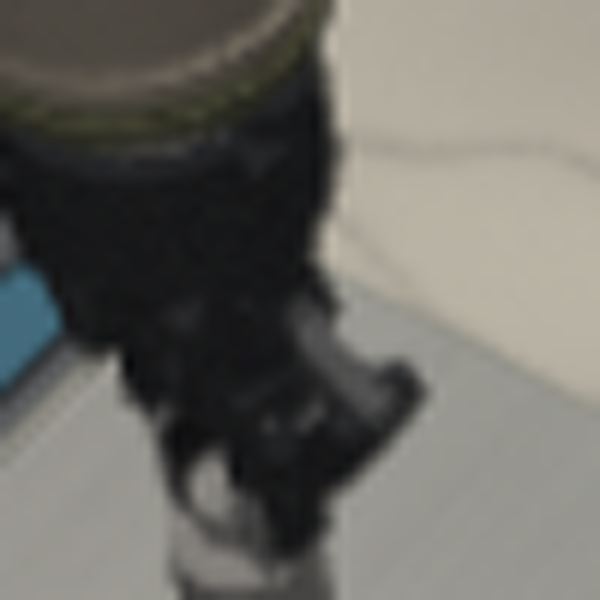

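>>> play_rows(
  rows=[
    [[0,0,0],[0,0,0],5],
    [[0,0,0],[0,0,0],5],
    [[0,0,1],[0,0,0],5],
    [[0,0,2],[0,0,0],5],
    [[0,0,4],[0,0,0],5],
    [[0,0,4],[0,0,0],5],
    [[0,0,0],[0,0,0],5],
  ],
  force=70,
)

```text
clock: 8.2
position: [0.5622, -0.328, 0.1187]
ee_rot: [0.998, -0.057, 0.0, 0.0]
ft_force: [0.2, 1.4, -4.5]
grip_width: 0.235
```

>>> play_rows(
  rows=[
    [[0,0,20],[0,0,0],5],
    [[0,0,30],[0,0,0],5],
    [[-2,25,25],[0,0,0],5],
    [[-4,45,7],[0,0,0],5],
    [[-4,50,0],[0,0,0],5],
    [[-4,50,0],[0,0,0],5],
    [[-4,50,0],[0,0,0],5],
    [[-2,40,0],[0,0,0],5],
    [[-2,23,0],[0,0,0],5],
    [[0,10,0],[0,0,0],5],
    [[0,0,0],[0,0,0],5],
    [[0,0,0],[0,0,0],5],
  ],
)

```text
clock: 9.7
position: [0.54, -0.0365, 0.2005]
ee_rot: [0.998, -0.058, 0.0, 0.0]
ft_force: [-0.4, -0.3, -5.6]
grip_width: 0.228
```

Run:
```python
from h import *
np.set_printoptions(precision=4,suppress=True)
o=readout.get_obs();print(o["grip_width"],o["position"],o["ft_force"],o["ee_rot"])
i=camera_info("wrist");im=camera("wrist");cv2.imwrite("pics/w8.png",im);np.save("w8i.npy",i["world_from_camera"])
```

```text
0.22811762236002953 [ 0.54   -0.0365  0.2005] [-0.4037 -0.2874 -5.6151] [ 0.9983 -0.0582  0.0002  0.0002]
```

View pics/w8.png

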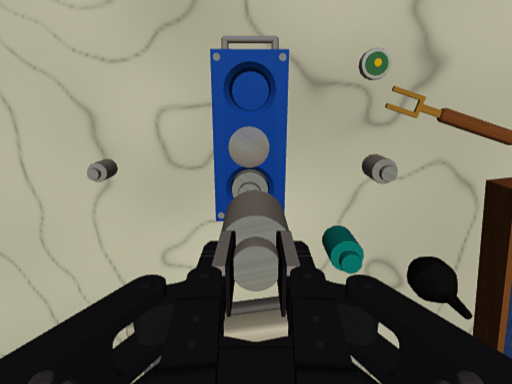

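Run:
```python
from h import *
im=cv2.imread("pics/w8.png");crop(im,200,35,110,100,7,"w8a");crop(im,200,120,110,180,4,"w8b")
```

```text
(no output)
```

View pics/w8a.png

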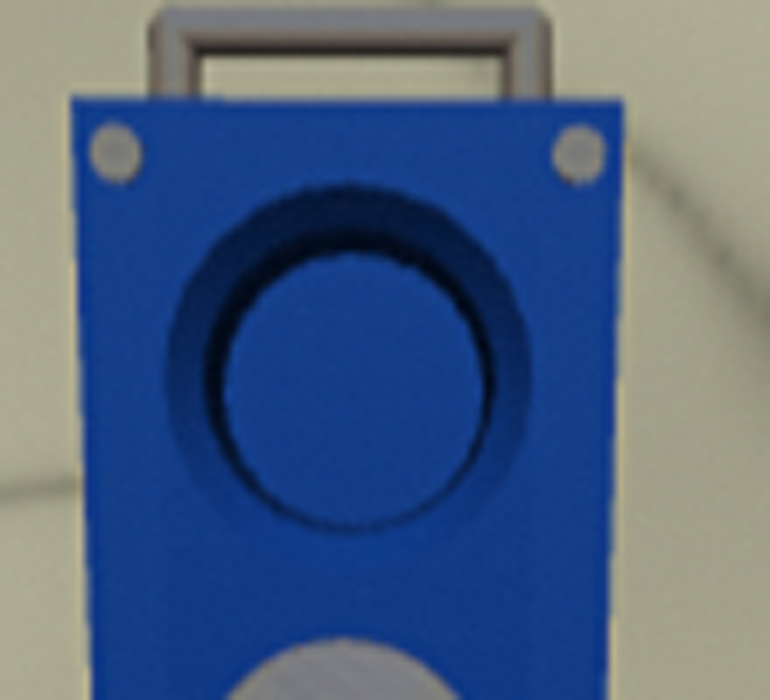

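View pics/w8b.png

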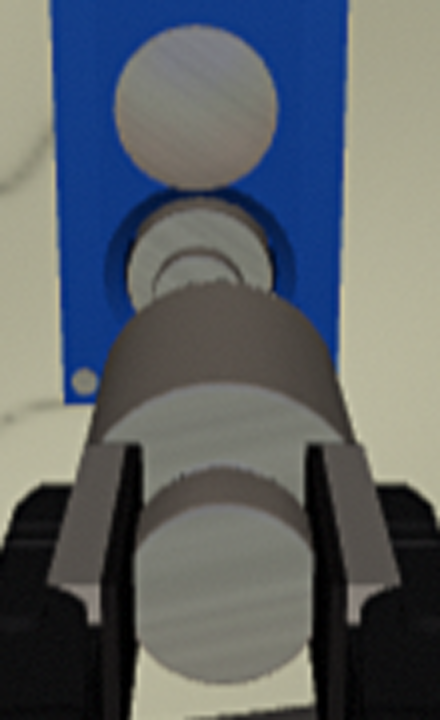

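Run:
```python
from h import *
np.set_printoptions(precision=4,suppress=True)
i=camera_info("wrist");i["world_from_camera"]=np.load("w8i.npy")
a=lambda u,v,z:pl(i,*un(u,v,200,35,7),z)
b=lambda u,v,z:pl(i,*un(u,v,200,120,4),z)
print("floor",a(356,391,.006),"mouth L,R,top",a(165,375,.052),a(531,375,.052),a(348,183,.052))
print("corners",a(70,97,.052),a(624,97,.052), "lower left",b(64,404,.052))
print("head",b(196,107,.095))
print("knob held",b(224,593,.246),"shoulder top/left", b(220,383,.228))
print("tcp",readout.get_obs()["position"])
```

```text
floor [0.5446 0.0466 0.006 ] mouth L,R,top [0.5192 0.0501 0.052 ] [0.5693 0.0443 0.052 ] [0.5472 0.0716 0.052 ]
corners [0.5117 0.0865 0.052 ] [0.5851 0.078  0.052 ] lower left [ 0.4915 -0.084   0.052 ]
head [ 0.5384 -0.0027  0.095 ]
knob held [ 0.5405 -0.0369  0.246 ] shoulder top/left [ 0.5422 -0.0187  0.228 ]
tcp [ 0.54   -0.0365  0.2004]
```

>>> play_rows(
  rows=[
    [[1,20,0],[0,0,0],5],
    [[2,35,0],[0,0,0],5],
    [[1,20,-10],[0,0,0],5],
    [[0,8,-25],[0,0,0],5],
    [[0,0,-35],[0,0,0],5],
    [[0,0,-25],[0,0,0],5],
    [[0,0,-10],[0,0,0],5],
    [[0,0,-3],[0,0,0],5],
    [[0,0,0],[0,0,0],5],
  ],
)

```text
clock: 10.88
position: [0.5445, 0.0479, 0.0929]
ee_rot: [0.998, -0.057, 0.001, -0.0]
ft_force: [0.8, 0.3, -4.7]
grip_width: 0.23
```

Run:
```python
from h import *
np.set_printoptions(precision=4,suppress=True)
o=readout.get_obs();print(o["grip_width"],o["position"],o["ft_force"],o["ee_rot"])
im=camera("wrist");crop(im,150,100,220,200,3,"w9")
im=camera("scene");crop(im,210,180,80,70,9,"s9")
```

```text
0.2297768987971798 [0.5445 0.0479 0.0929] [ 0.776   0.3106 -4.6587] [ 0.9984 -0.0572  0.0005 -0.0001]
```

View pics/w9.png

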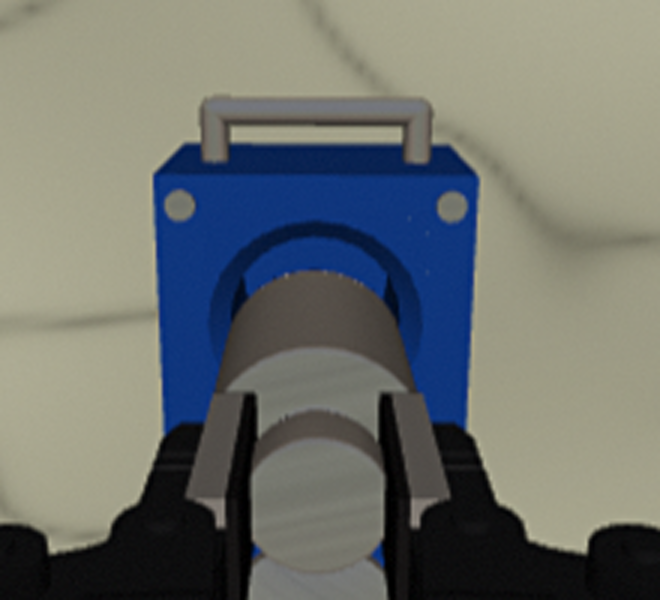

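View pics/s9.png

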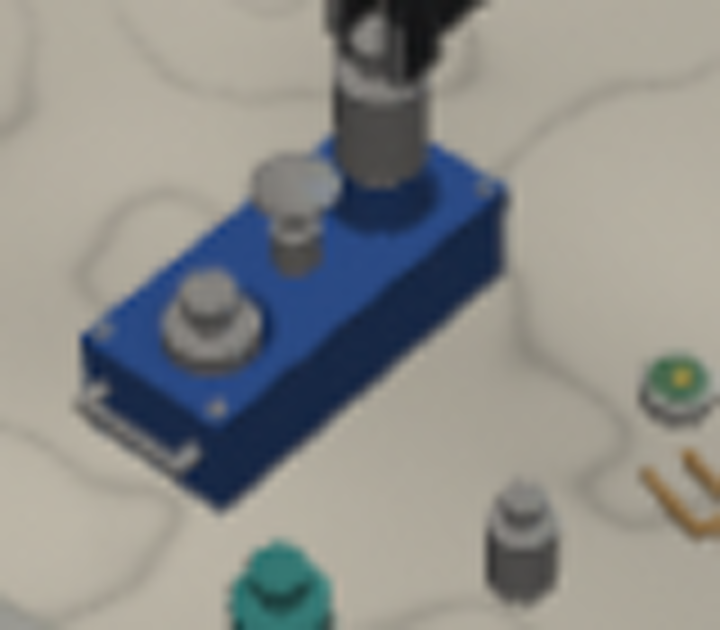

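>>> play_rows(
  rows=[
    [[0,-1,-6],[0,0,0],5],
    [[0,0,-8],[0,0,0],5],
    [[0,0,-6],[0,0,0],5],
    [[0,0,-4],[0,0,0],5],
    [[0,0,-4],[0,0,0],5],
    [[0,0,0],[0,0,0],5],
  ],
)

```text
clock: 11.72
position: [0.5439, 0.0471, 0.064]
ee_rot: [0.998, -0.057, -0.0, 0.0]
ft_force: [0.3, -0.1, -5.3]
grip_width: 0.235
```

>>> play_rows(
  rows=[
    [[0,0,-6],[0,0,0],5],
    [[0,0,-8],[0,0,0],5],
    [[0,0,-8],[0,0,0],5],
    [[0,0,-6],[0,0,0],5],
    [[0,0,-3],[0,0,0],5],
    [[0,0,0],[0,0,0],5],
  ],
)

```text
clock: 12.48
position: [0.5439, 0.0471, 0.0331]
ee_rot: [0.998, -0.057, -0.0, 0.0]
ft_force: [0.3, 0.1, -4.6]
grip_width: 0.235
```

>>> play_rows(
  rows=[
    [[0,0,-2],[0,0,0],5],
    [[0,0,-1],[0,0,0],5],
    [[0,0,-1],[0,0,0],5],
    [[0,0,-1],[0,0,0],5],
    [[0,0,0],[0,0,0],5],
  ],
)

```text
clock: 13.1
position: [0.544, 0.0471, 0.0284]
ee_rot: [0.998, -0.057, 0.0, -0.0]
ft_force: [-1.5, 1.1, -0.6]
grip_width: 0.233
```

>>> play_rows(
  rows=[
    [[0,0,-1],[0,0,0],5],
    [[0,0,0],[0,0,0],5],
  ],
)

```text
clock: 13.35
position: [0.5445, 0.0473, 0.0283]
ee_rot: [0.998, -0.057, 0.0, -0.0]
ft_force: [-5.2, 0.9, 11.1]
grip_width: 0.228
```

Run:
```python
from h import *
np.set_printoptions(precision=4,suppress=True)
o=readout.get_obs();print(o["grip_width"],o["position"],o["ft_force"],o["ee_rot"])
im=camera("wrist");crop(im,150,100,220,200,3,"w10")
im=camera("scene");crop(im,210,180,80,70,9,"s10")
```

```text
0.2279376048742254 [0.5445 0.0473 0.0283] [-5.2008  0.8775 11.05  ] [ 0.9984 -0.0572  0.0004 -0.0005]
```

View pics/w10.png

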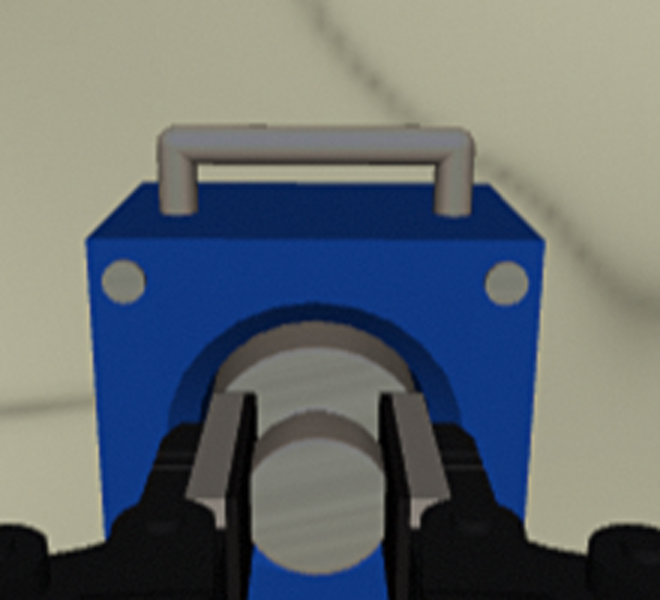

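View pics/s10.png

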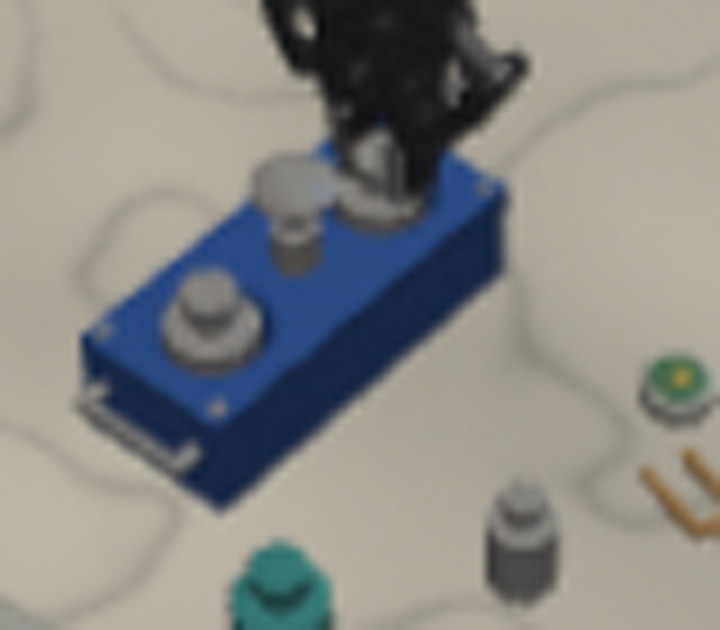

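>>> play_rows(
  rows=[
    [[0,0,1],[0,0,0],30],
    [[0,0,0],[0,0,0],45],
    [[0,0,0],[0,0,0],45],
    [[0,0,1],[0,0,0],45],
    [[0,0,10],[0,0,0],45],
    [[0,0,30],[0,0,0],45],
    [[0,0,45],[0,0,0],45],
    [[0,0,40],[0,0,8],45],
    [[0,25,0],[0,0,10],45],
    [[0,0,0],[0,0,0],45],
  ],
)

```text
clock: 14.7
position: [0.5442, 0.0741, 0.1551]
ee_rot: [0.995, 0.102, 0.001, -0.001]
ft_force: [-0.1, -0.3, -0.5]
grip_width: 0.524
```

Run:
```python
from h import *
np.set_printoptions(precision=4,suppress=True)
o=readout.get_obs();print(o["grip_width"],o["position"],o["ft_force"],o["ee_rot"])
im=camera("scene");crop(im,210,180,80,70,9,"s11")
im=camera("wrist");cv2.imwrite("pics/w11.png",im)
T=camera_info("top");print(pl(T,163,146,.1),pl(T,160,133,.15))
```

```text
0.524184834007229 [0.5442 0.0741 0.1551] [-0.072  -0.3162 -0.526 ] [ 0.9948  0.1016  0.0006 -0.0006]
[0.748  0.2961 0.1   ] [0.7799 0.2959 0.15  ]
```

View pics/s11.png

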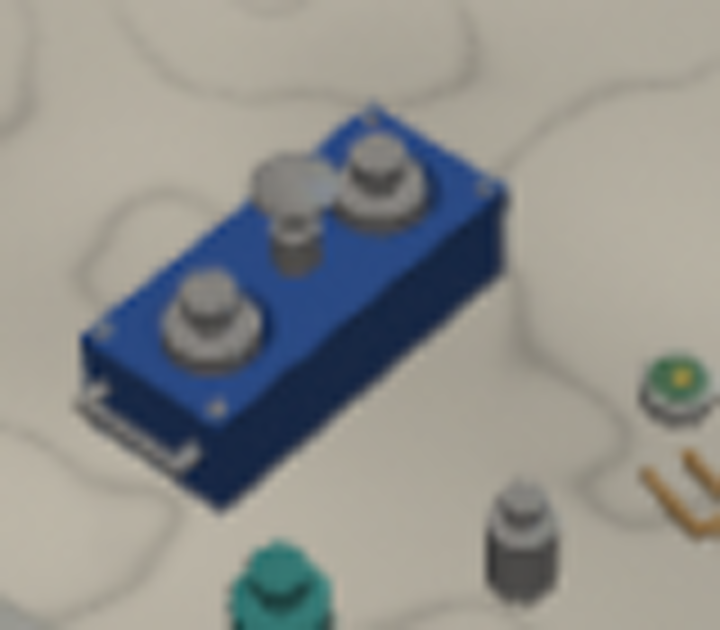

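View pics/w11.png

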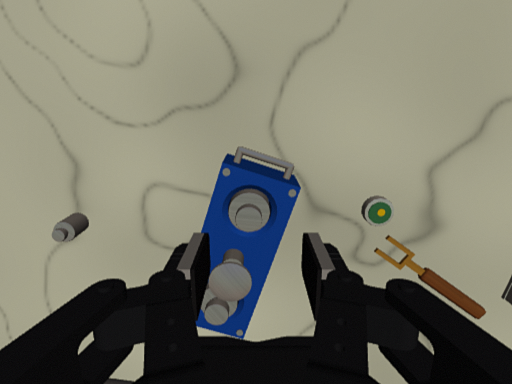

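>>> play_rows(
  rows=[
    [[0,25,0],[0,0,8],45],
    [[0,45,0],[0,0,10],45],
    [[0,50,0],[0,0,10],45],
    [[2,50,-5],[0,0,10],45],
    [[2,40,-10],[0,0,10],45],
    [[2,20,-10],[0,0,8],45],
    [[0,9,-10],[0,0,5],45],
    [[0,0,0],[0,0,0],45],
    [[0,0,0],[0,0,0],45],
  ],
)

```text
clock: 15.92
position: [0.5505, 0.3098, 0.1196]
ee_rot: [0.808, 0.589, -0.0, 0.0]
ft_force: [0.1, -1.1, -0.9]
grip_width: 0.525
```

Run:
```python
from h import *
np.set_printoptions(precision=4,suppress=True)
o=readout.get_obs();print(o["position"],o["ee_rot"],o["joint_pos"])
i=camera_info("wrist");im=camera("wrist");cv2.imwrite("pics/w12.png",im);np.save("w12i.npy",i["world_from_camera"])
```

```text
[0.5505 0.3098 0.1196] [ 0.808   0.5892 -0.      0.0003] [-0.9583  0.4276  0.4869  1.5699 -0.2093  1.1963  0.8284]
```

View pics/w12.png

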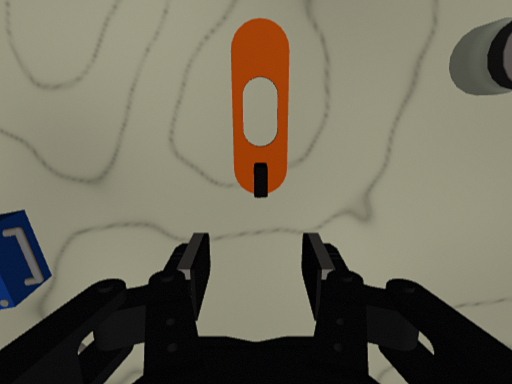

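Run:
```python
from h import *
im=cv2.imread("pics/w12.png");crop(im,215,10,90,195,4,"w12a");crop(im,225,140,70,65,9,"w12b")
```

```text
(no output)
```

View pics/w12a.png

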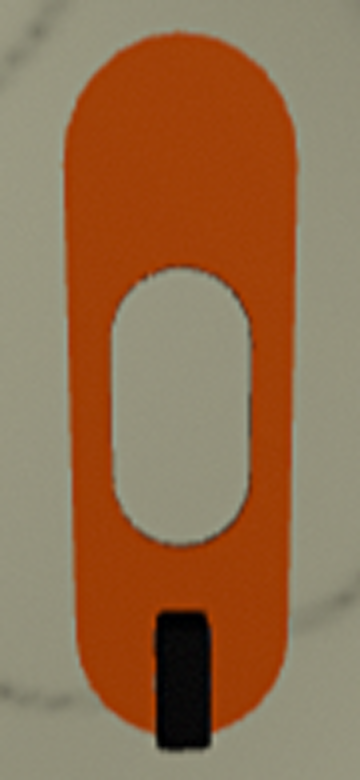

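View pics/w12b.png

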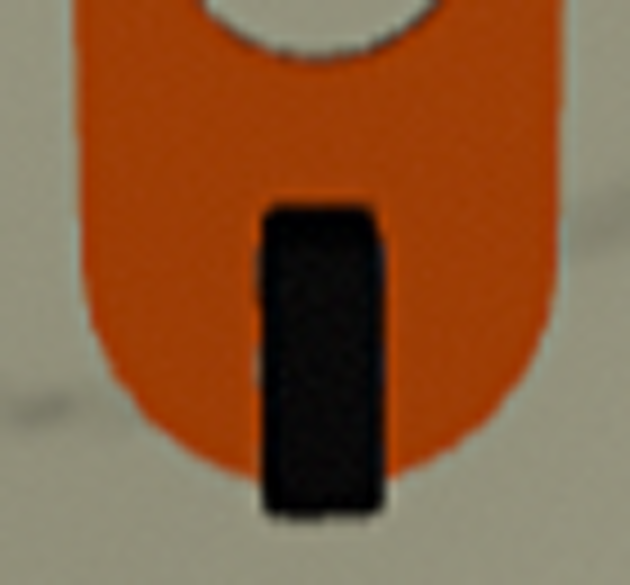

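Run:
```python
from h import *
np.set_printoptions(precision=4,suppress=True)
i=camera_info("wrist");i["world_from_camera"]=np.load("w12i.npy")
a=lambda u,v,z:pl(i,*un(u,v,215,10,4),z)
b=lambda u,v,z:pl(i,*un(u,v,225,140,9),z)
m1=(a(65,160,.005)+a(297,160,.005))/2; m2=(a(76,620,.005)+a(289,620,.005))/2
d=m2-m1;print("axis",m1,m2,np.degrees(np.arctan2(d[1],d[0])))
e=(a(181,266,.005)+a(181,547,.005))/2;print("eye",e,np.linalg.norm(a(181,266,.005)-a(181,547,.005)))
print("rib end",b(322,517,.027), "far end",a(181,31,.005))
th=np.arctan2(d[1],d[0]);u=np.array([np.cos(th),np.sin(th),0])
print("rib from eye",e+.058*u,"from end",b(322,517,.027)-.014*u,"from far",a(181,31,.005)+.133*u)
o=readout.get_obs()["ee_rot"];print(np.degrees(2*np.arctan2(o[1],o[0])))
```

```text
axis [0.446  0.3487 0.005 ] [0.5391 0.3196 0.005 ] -17.343302470327803
eye [0.4945 0.3334 0.005 ] 0.05989112077578671
rib end [0.5623 0.312  0.027 ] far end [0.423 0.356 0.005]
rib from eye [0.5498 0.3161 0.005 ] from end [0.549  0.3162 0.027 ] from far [0.5499 0.3163 0.005 ]
72.23684115482455
```

>>> play_rows(
  rows=[
    [[-1,5,-20],[0,0,0.5],40],
    [[0,0,-40],[0,0,0],40],
    [[0,0,-35],[0,0,0],40],
    [[0,0,-18],[0,0,0],40],
    [[0,0,-7],[0,0,0],40],
    [[0,0,0],[0,0,0],40],
  ],
)

```text
clock: 16.73
position: [0.5493, 0.3163, -0.0004]
ee_rot: [0.804, 0.594, 0.0, 0.0]
ft_force: [0.1, 0.8, 0.5]
grip_width: 0.469
```

Run:
```python
from h import *
np.set_printoptions(precision=4,suppress=True)
o=readout.get_obs();print(o["position"],o["ee_rot"],o["ft_force"])
im=camera("wrist");crop(im,150,100,220,200,3,"w13")
```

```text
[ 0.5493  0.3163 -0.0004] [0.8041 0.5944 0.0003 0.    ] [0.0613 0.7916 0.503 ]
```

View pics/w13.png

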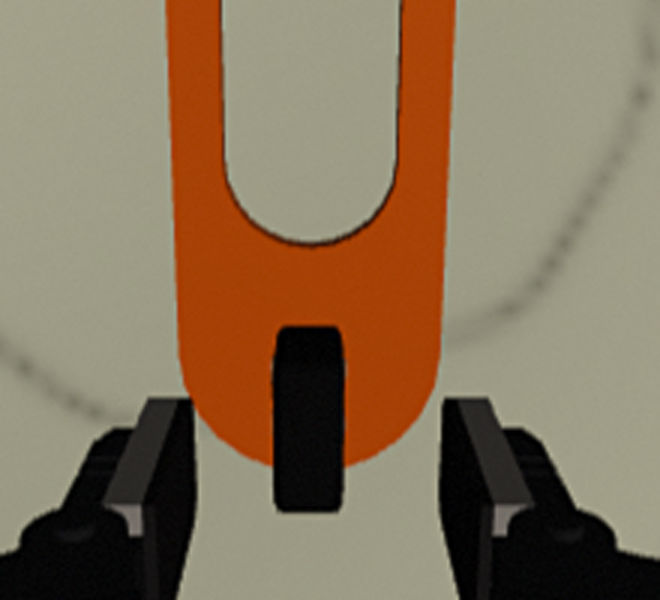

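>>> play_rows(
  rows=[
    [[0,0,-8],[0,0,0],40],
    [[0,0,-6],[0,0,0],40],
    [[0,0,-4],[0,0,0],40],
    [[0,0,0],[0,0,0],32],
    [[0,0,0],[0,0,0],24],
    [[0,0,0],[0,0,0],16],
    [[0,0,0],[0,0,0],5],
    [[0,0,0],[0,0,0],2],
    [[0,0,0],[0,0,0],2],
  ],
  force=30,
)

```text
clock: 17.9
position: [0.5492, 0.3163, -0.0185]
ee_rot: [0.804, 0.595, 0.0, -0.0]
ft_force: [-0.6, -0.7, 3.7]
grip_width: 0.132
```

Run:
```python
from h import *
np.set_printoptions(precision=4,suppress=True)
o=readout.get_obs();print(o["position"],o["ee_rot"],o["ft_force"],o["grip_width"]*85.4)
im=camera("wrist");crop(im,150,100,220,200,3,"w14")
```

```text
[ 0.5492  0.3163 -0.0185] [ 0.8041  0.5945  0.0003 -0.    ] [-0.5548 -0.7356  3.674 ] 11.291632279065228
```

View pics/w14.png

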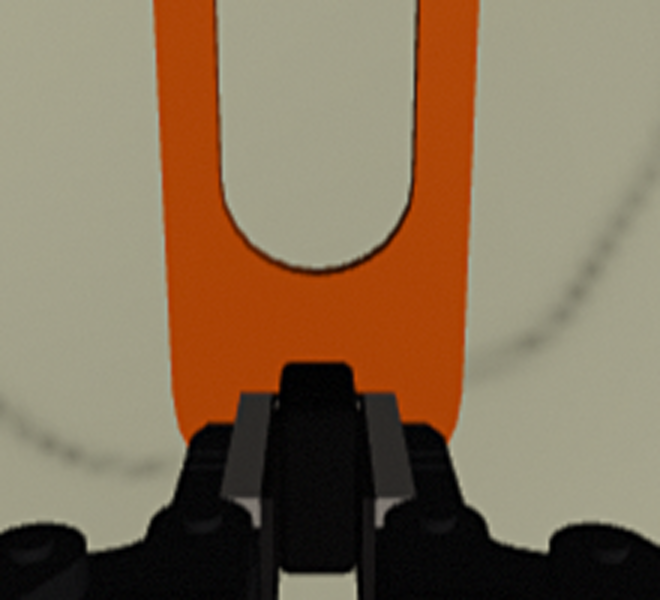

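>>> play_rows(
  rows=[
    [[0,0,0],[0,0,0],2],
    [[0,0,0],[0,0,0],2],
    [[0,0,3],[0,0,0],2],
    [[0,0,8],[0,0,0],2],
    [[0,0,20],[0,0,0],2],
    [[0,0,30],[0,0,0],2],
    [[0,0,30],[0,0,0],2],
    [[0,0,20],[0,0,0],2],
    [[0,0,5],[0,0,0],2],
    [[0,0,0],[0,0,0],2],
  ],
  force=100,
)

```text
clock: 19.2
position: [0.5487, 0.3161, 0.0969]
ee_rot: [0.804, 0.595, -0.0, -0.0]
ft_force: [-0.6, 0.4, -1.6]
grip_width: 0.109
```

```bash
cat > plan.py <<'E'
import numpy as np, heapq
# cross-section; plate pts sampled. pose (s,z,th): plate underside centre; +s edge high
h=np.radians
def pts(lo,hi):
    a=np.arange(lo,hi+.1,.75); b=np.array([0,1.25,2.5,3.75,5.])
    A,B=np.meshgrid(a,b);return np.c_[A.ravel(),B.ravel()]
strap=np.r_[pts(-24.5,-15.5),pts(15.5,24.5)]; solid=pts(-24.5,24.5)
def tr(P,s,z,th):
    c,n=np.cos(th),np.sin(th);return np.c_[s+P[:,0]*c-P[:,1]*n, z+P[:,0]*n+P[:,1]*c]
def drect(Q,x,z0,z1):
    dx=np.abs(Q[:,0])-x; dz=np.maximum(z0-Q[:,1],Q[:,1]-z1)
    return np.where((dx>0)|(dz>0),np.hypot(np.maximum(dx,0),np.maximum(dz,0)),np.maximum(dx,dz)).min()
def clr(s,z,th):
    a=tr(strap,s,z,th);b=tr(solid,s,z,th)
    return min(drect(a,18,92,95.5),drect(a,10,92,98),drect(a,5,72,92),drect(a,10,0,72),drect(b,11.5,0,74),drect(b,19,0,56),drect(b,37,0,52))
if __name__=="__main__":
    S=np.arange(-12,21,1.5);Z=np.arange(74.,130,1.5);TH=np.arange(0,46,2.5)
    C=np.array([[[clr(s,z,h(t)) for t in TH] for z in Z] for s in S])
    # maximin path from (s~0,z=128) any th to level low
    st=[(i,len(Z)-1,k) for i in range(len(S)) for k in range(len(TH))]
    goal=lambda i,j,k: TH[k]==0 and Z[j]<=78
    best={};pq=[];par={}
    for n in st: heapq.heappush(pq,(-C[n],0,n,None))
    D={}
    while pq:
        c,l,n,p=heapq.heappop(pq)
        if n in D: continue
        D[n]=c;par[n]=p
        if goal(*n): break
        for d in [(1,0,0),(-1,0,0),(0,1,0),(0,-1,0),(0,0,1),(0,0,-1)]:
            m=tuple(np.add(n,d))
            if all(0<=m[q]<C.shape[q] for q in range(3)) and m not in D and C[m]>.3:
                heapq.heappush(pq,(max(c,-C[m]),l+1,m,n))
    print(goal(*n),"bottleneck",-D[n])
    P=[]
    while n: P.append((S[n[0]],Z[n[1]],TH[n[2]],round(C[n],1)));n=par[n]
    for p in P[::-1]: print(*p)
E
python3 plan.py | cut -c1-40
```

```text
True bottleneck 2.0652356221815804
-12.0 129.5 27.5 27.4
-12.0 128.0 27.5 26.1
-12.0 126.5 27.5 24.7
-12.0 125.0 27.5 23.4
-12.0 123.5 27.5 22.1
-12.0 122.0 27.5 20.7
-12.0 120.5 27.5 19.4
-12.0 119.0 27.5 18.1
-12.0 117.5 27.5 16.7
-12.0 116.0 27.5 15.4
-12.0 114.5 27.5 14.2
-12.0 113.0 27.5 12.9
-12.0 111.5 27.5 11.8
-12.0 110.0 27.5 10.7
-12.0 108.5 27.5 9.7
-12.0 107.0 27.5 8.9
-12.0 105.5 27.5 8.3
-12.0 104.0 27.5 7.9
-12.0 102.5 27.5 7.7
-12.0 101.0 27.5 7.7
-12.0 99.5 27.5 7.7
-12.0 99.5 30.0 7.4
-12.0 98.0 30.0 7.6
-12.0 98.0 32.5 7.4
-12.0 98.0 35.0 7.3
-12.0 96.5 35.0 7.4
-12.0 96.5 37.5 7.9
-12.0 96.5 40.0 8.0
-12.0 95.0 40.0 7.0
-12.0 93.5 40.0 5.5
-10.5 93.5 40.0 5.5
-9.0 93.5 40.0 5.5
-7.5 93.5 40.0 5.5
-6.0 93.5 40.0 5.5
-4.5 93.5 40.0 4.9
-3.0 93.5 40.0 4.6
-1.5 93.5 40.0 4.6
0.0 93.5 40.0 4.6
0.0 92.0 40.0 4.4
0.0 92.0 37.5 4.1
0.0 92.0 35.0 4.0
0.0 92.0 32.5 3.9
0.0 92.0 30.0 3.4
0.0 92.0 27.5 2.7
1.5 92.0 27.5 2.7
3.0 92.0 27.5 2.7
4.5 92.0 27.5 2.7
6.0 92.0 27.5 2.7
6.0 90.5 27.5 2.7
6.0 90.5 25.0 2.6
6.0 90.5 22.5 2.5
6.0 90.5 20.0 2.1
7.5 90.5 20.0 2.1
7.5 89.0 20.0 2.1
7.5 87.5 20.0 2.1
7.5 86.0 20.0 2.1
7.5 84.5 20.0 2.1
7.5 84.5 17.5 2.3
7.5 83.0 17.5 2.3
7.5 83.0 15.0 2.5
7.5 81.5 15.0 2.3
7.5 81.5 12.5 2.6
7.5 81.5 10.0 2.8
7.5 80.0 10.0 2.6
7.5 80.0 7.5 2.9
7.5 80.0 5.0 2.9
7.5 78.5 5.0 2.8
7.5 78.5 2.5 3.0
7.5 77.0 2.5 2.2
7.5 77.0 0.0 3.0
```

```bash
cat > wp.py <<'E'
from plan import clr
import numpy as np
W=[(-12,135,0),(-12,125,38),(-12,97,38),(-12,94,40),(-4,93.5,40),(0,92.5,38),(1,92,30),(5.5,91.5,26),(7,89.5,22),(7.5,86,20),(7.5,82.5,15),(7.5,80,8),(7.5,78,2),(7.5,77,0),(0,76.5,0),(0,74,0)]
ex=np.array([.9932,-.1167,0]);row=np.array([.1167,.9932,0]);stud=np.array([538.5,-3,0])
L=57.5;H=18.5
def tcp(s,z,t):
    t=np.radians(t);return stud+s*ex+[0,0,z]-L*row+H*(np.sin(t)*ex+[0,0,-np.cos(t)])
if __name__=="__main__":
    p=None
    for w in W:
        T=tcp(*w);m=''
        if p: m=(T-tcp(*p)).round(1),w[2]-p[2],"minclr %.1f"%min(clr(*(np.array(p[:2])+f*(np.array(w[:2])-p[:2])),np.radians(p[2]+f*(w[2]-p[2]))) for f in np.linspace(0,1,11))
        print(w,T.round(1),*m);p=w
E
python3 wp.py
```

```text
(-12, 135, 0) [519.9 -58.7 116.5]
(-12, 125, 38) [531.2 -60.  110.4] [11.3 -1.3 -6.1] 38 minclr 19.6
(-12, 97, 38) [531.2 -60.   82.4] [  0.   0. -28.] 0 minclr 6.2
(-12, 94, 40) [531.7 -60.1  79.8] [ 0.5 -0.1 -2.6] 2 minclr 6.0
(-4, 93.5, 40) [539.6 -61.   79.3] [ 7.9 -0.9 -0.5] 0 minclr 4.8
(0, 92.5, 38) [543.1 -61.4  77.9] [ 3.5 -0.4 -1.4] -2 minclr 4.5
(1, 92, 30) [542.  -61.3  76. ] [-1.1  0.1 -1.9] -8 minclr 3.4
(5.5, 91.5, 26) [545.3 -61.7  74.9] [ 3.3 -0.4 -1.1] -4 minclr 2.8
(7, 89.5, 22) [545.6 -61.7  72.3] [ 0.3 -0.  -2.5] -4 minclr 2.4
(7.5, 86, 20) [545.5 -61.7  68.6] [-0.1  0.  -3.7] -2 minclr 2.1
(7.5, 82.5, 15) [544.  -61.5  64.6] [-1.5  0.2 -4. ] -5 minclr 2.1
(7.5, 80, 8) [541.8 -61.3  61.7] [-2.2  0.3 -3. ] -7 minclr 2.5
(7.5, 78, 2) [539.9 -61.1  59.5] [-1.9  0.2 -2.2] -6 minclr 2.8
(7.5, 77, 0) [539.2 -61.   58.5] [-0.6  0.1 -1. ] -2 minclr 3.0
(0, 76.5, 0) [531.8 -60.1  58. ] [-7.4  0.9 -0.5] 0 minclr 2.5
(0, 74, 0) [531.8 -60.1  55.5] [ 0.   0.  -2.5] 0 minclr 0.0
```

>>> play_rows(
  rows=[
    [[-1,-15,15],[0,0,-4],2],
    [[-3,-35,15],[0,0,-8],2],
    [[-4,-45,13],[0,0,-9],2],
    [[-4,-45,10],[0,0,-9],2],
    [[-4,-45,0],[0,0,-9],2],
    [[-4,-45,0],[0,0,-9],2],
    [[-3,-45,0],[0,0,-9],2],
    [[-3,-45,0],[0,0,-9],2],
    [[-2,-30,0],[0,0,-8],2],
    [[-1,-18,0],[0,0,-4.7],2],
    [[0,-7,0],[0,0,-1],2],
    [[0,0,0],[0,0,0],2],
  ],
)

```text
clock: 20.7
position: [0.5198, -0.0587, 0.1497]
ee_rot: [0.998, -0.058, -0.0, 0.0]
ft_force: [0.4, 0.6, -0.5]
grip_width: 0.109
```

Run:
```python
from h import *
np.set_printoptions(precision=4,suppress=True)
o=readout.get_obs();print(o["position"],o["ee_rot"],o["joint_pos"],o["grip_width"]*85.4)
i=camera_info("wrist");im=camera("wrist");cv2.imwrite("pics/w15.png",im);np.save("w15i.npy",i["world_from_camera"])
```

```text
[ 0.5198 -0.0587  0.1497] [ 0.9983 -0.0582 -0.0004  0.0002] [-0.7807  0.1847  0.9025  1.8372 -0.1553  1.1941  0.0546] 9.292089662655483
```

View pics/w15.png

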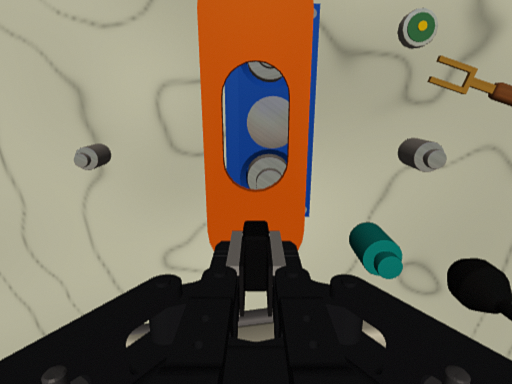

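Run:
```python
from h import *
im=cv2.imread("pics/w15.png");crop(im,200,50,110,150,5,"w15a")
```

```text
(no output)
```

View pics/w15a.png

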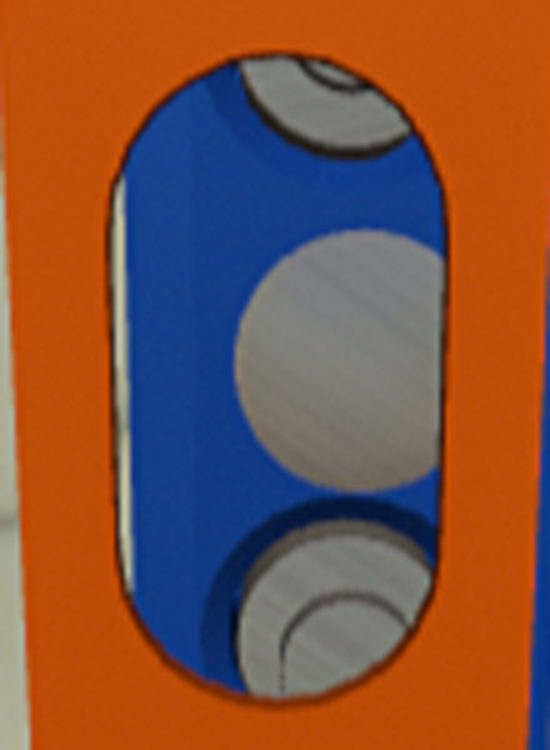

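Run:
```python
from h import *
np.set_printoptions(precision=4,suppress=True)
i=camera_info("wrist");i["world_from_camera"]=np.load("w15i.npy")
a=lambda u,v,z:pl(i,*un(u,v,200,50,5),z)
for zt in (.170,.173,.176):
    t,b,l,r=a(279,53,zt),a(275,703,zt),a(107,300,zt),a(448,300,zt)
    print(zt,"eye",(t+b)/2,np.linalg.norm(t-b),np.linalg.norm(l-r),"lr mid",(l+r)/2)
p=np.array([.5198,-.0587,0]);row=np.array([.1167,.9932,0])
print("expected",p+.0575*row,"head",a(366,361,.095),"headD",np.linalg.norm(a(366,229,.095)-a(366,492,.095)))
c=i["world_from_camera"][:3,3];print(c)
```

```text
0.17 eye [ 0.5268 -0.0003  0.17  ] 0.06013774738651022 0.03164738735709007 lr mid [0.5279 0.0084 0.17  ]
0.173 eye [ 0.5268 -0.0001  0.173 ] 0.058945272367332935 0.03101984940487835 lr mid [0.5279 0.0084 0.173 ]
0.176 eye [0.5269 0.0001 0.176 ] 0.057752797348155624 0.030392311452666635 lr mid [0.5279 0.0085 0.176 ]
expected [ 0.5265 -0.0016  0.    ] head [ 0.5389 -0.003   0.095 ] headD 0.03608634085595214
[0.5286 0.0118 0.3213]
```

>>> play_rows(
  rows=[
    [[2,0,0],[-0.6,-5,0],2],
    [[3,0,-5],[-1.1,-9.4,0],2],
    [[3,-1,-5],[-1.1,-9.4,0],2],
    [[2,0,-8],[-1.1,-9.4,0],2],
    [[1,0,-8],[-0.5,-4.5,0],2],
    [[0,0,-8],[0,0,0],2],
    [[0,0,-5],[0,0,0],2],
    [[0,0,0],[0,0,0],2],
  ],
)

```text
clock: 21.75
position: [0.5316, -0.0607, 0.1129]
ee_rot: [0.947, -0.056, 0.316, 0.02]
ft_force: [0.8, -0.7, -0.8]
grip_width: 0.112
```

```bash
cat > look.py <<'E'
from h import *
import sys
from scipy.spatial.transform import Rotation as R
np.set_printoptions(precision=4,suppress=True)
n=sys.argv[1]
o=readout.get_obs();r=R.from_quat(o["ee_rot"]).as_matrix()
print(o["position"],"tilt",np.degrees(np.arctan2(r[2,0],np.hypot(r[0,0],r[1,0]))),"yaw",np.degrees(np.arctan2(r[1,0],r[0,0])),"pitch",np.degrees(np.arcsin(r[2,1])),o["ft_force"],"j",o["joint_pos"])
O=o["position"]+r@np.array([0,-.0575,-.0185])
ex=np.array([.9932,-.1167,0]);row=np.array([.1167,.9932,0]);d=O-[.5385,-.003,0]
print("s %.1f row %.1f z %.1f"%(d@ex*1e3,d@row*1e3,d[2]*1e3))
im=camera("wrist");cv2.imwrite(f"pics/w{n}.png",im)
im=camera("scene");crop(im,205,165,80,70,9,f"s{n}")
E
python3 look.py 16
```

```text
[ 0.5316 -0.0607  0.1129] tilt 36.9198642431455 yaw -6.757939646235095 pitch 0.10229821917575756 [ 0.7758 -0.6511 -0.7672] j [-0.4351 -0.2462  0.3669  2.4143  0.5555  0.3661 -0.6301]
s -11.1 row -0.6 z 127.6
```

View pics/w16.png

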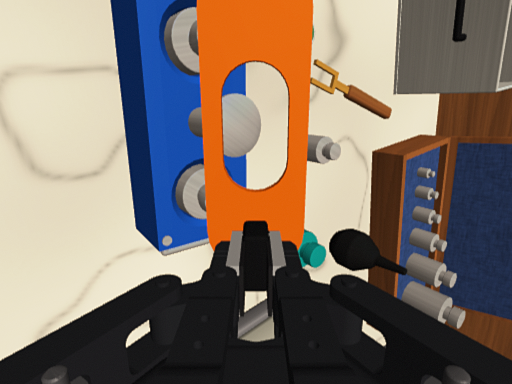

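View pics/s16.png

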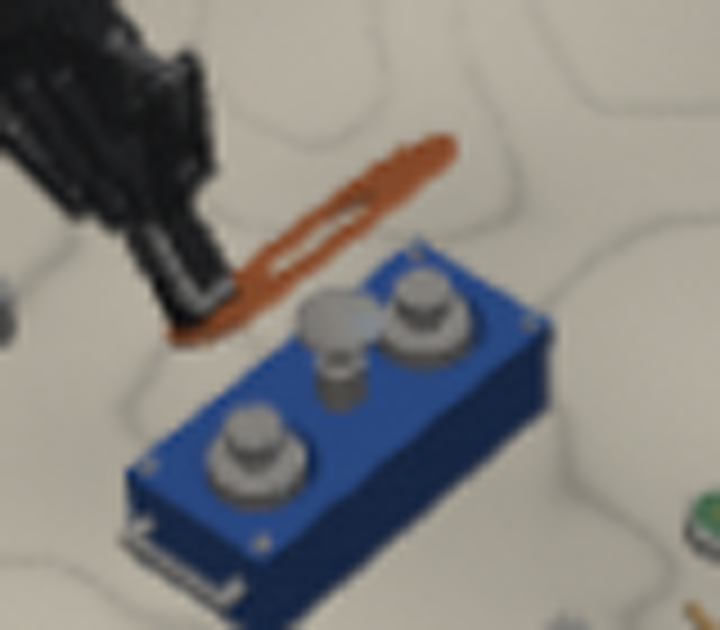

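```bash
sed -i 's/^W=.*/W=[(-11,127.6,37),(-12,120,32),(-12,98,32),(-11,93,32),(-4,92.2,32),(0,92,31),(3,92,28),(5.5,91.5,26),(7,89.5,22),(7.5,86,20),(7.5,82.5,15),(7.5,80,8),(7.5,78,2),(7.5,77,0),(0,76.5,0),(0,74,0)]/' wp.py; python3 wp.py
```

```text
(-11, 127.6, 37) [531.9 -60.1 112.8]
(-12, 120, 32) [529.6 -59.9 104.3] [-2.3  0.3 -8.5] -5 minclr 17.6
(-12, 98, 32) [529.6 -59.9  82.3] [  0.   0. -22.] 0 minclr 7.1
(-11, 93, 32) [530.6 -60.   77.3] [ 1.  -0.1 -5. ] 0 minclr 3.2
(-4, 92.2, 32) [537.6 -60.8  76.5] [ 7.  -0.8 -0.8] 0 minclr 2.4
(0, 92, 31) [541.3 -61.2  76.1] [ 3.7 -0.4 -0.4] -1 minclr 2.3
(3, 92, 28) [543.4 -61.5  75.7] [ 2.1 -0.3 -0.5] -3 minclr 2.9
(5.5, 91.5, 26) [545.3 -61.7  74.9] [ 1.9 -0.2 -0.8] -2 minclr 2.8
(7, 89.5, 22) [545.6 -61.7  72.3] [ 0.3 -0.  -2.5] -4 minclr 2.4
(7.5, 86, 20) [545.5 -61.7  68.6] [-0.1  0.  -3.7] -2 minclr 2.1
(7.5, 82.5, 15) [544.  -61.5  64.6] [-1.5  0.2 -4. ] -5 minclr 2.1
(7.5, 80, 8) [541.8 -61.3  61.7] [-2.2  0.3 -3. ] -7 minclr 2.5
(7.5, 78, 2) [539.9 -61.1  59.5] [-1.9  0.2 -2.2] -6 minclr 2.8
(7.5, 77, 0) [539.2 -61.   58.5] [-0.6  0.1 -1. ] -2 minclr 3.0
(0, 76.5, 0) [531.8 -60.1  58. ] [-7.4  0.9 -0.5] 0 minclr 2.5
(0, 74, 0) [531.8 -60.1  55.5] [ 0.   0.  -2.5] 0 minclr 0.0
```

>>> play_rows(
  rows=[
    [[-1,1,-5],[0.2,1.5,0],2],
    [[0,0,-10],[0.2,1.5,0],2],
    [[0,0,-10],[0,0,0],2],
    [[0,0,-5],[0,0,0],2],
    [[0,0,0],[0,0,0],2],
  ],
)

```text
clock: 22.48
position: [0.53, -0.0596, 0.0828]
ee_rot: [0.955, -0.057, 0.292, 0.018]
ft_force: [-0.4, -0.2, -0.7]
grip_width: 0.112
```

```bash
python3 look.py 17
```

```text
[ 0.53   -0.0596  0.0828] tilt 33.96238443888471 yaw -6.8189931070446 pitch 0.01449130845430901 [-0.4479 -0.2147 -0.677 ] j [-0.4647 -0.1674  0.414   2.4046  0.4821  0.336  -0.5669]
s -12.1 row 0.3 z 98.1
```

View pics/w17.png

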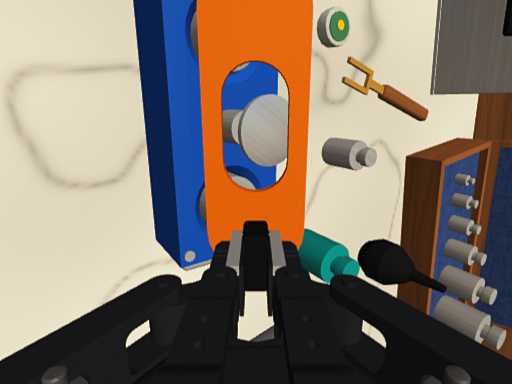

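View pics/s17.png

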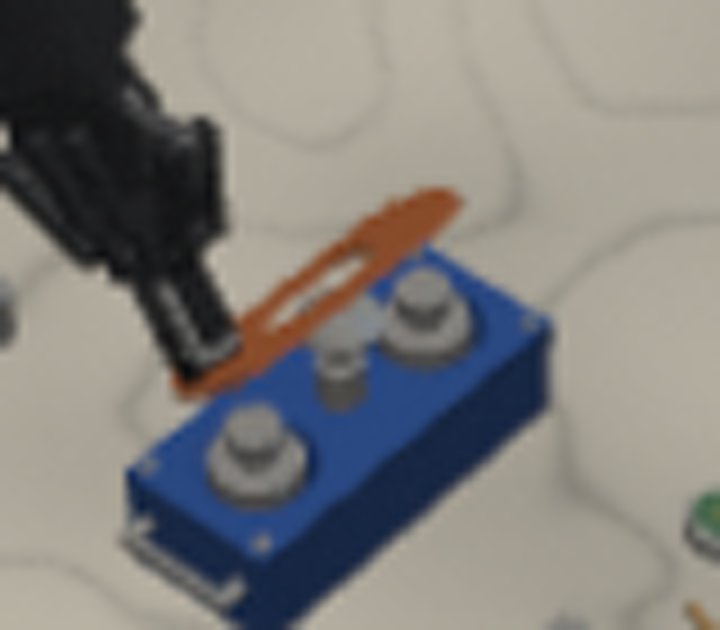

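>>> play_rows(
  rows=[
    [[0.5,0,-2.5],[0,0,0],2],
    [[0.5,0,-2.3],[0,0,0],2],
    [[3,-0.4,-0.2],[0,0,0],2],
    [[4,-0.4,-0.3],[0,0,0],2],
    [[0,0,0],[0,0,0],2],
  ],
)

```text
clock: 23.2
position: [0.5388, -0.0604, 0.0782]
ee_rot: [0.955, -0.057, 0.292, 0.017]
ft_force: [0.1, 0.0, -1.0]
grip_width: 0.108
```

```bash
python3 look.py 18; python3 -c "
from h import *
crop(cv2.imread('pics/w18.png'),190,40,130,170,4,'w18z')"
```

```text
[ 0.5388 -0.0604  0.0782] tilt 34.01999018239091 yaw -6.849352822236252 pitch -0.010762415216216776 [ 0.1034  0.026  -1.0475] j [-0.4672 -0.132   0.4251  2.3907  0.4621  0.3111 -0.5495]
s -3.2 row 0.5 z 93.5
```

View pics/w18z.png

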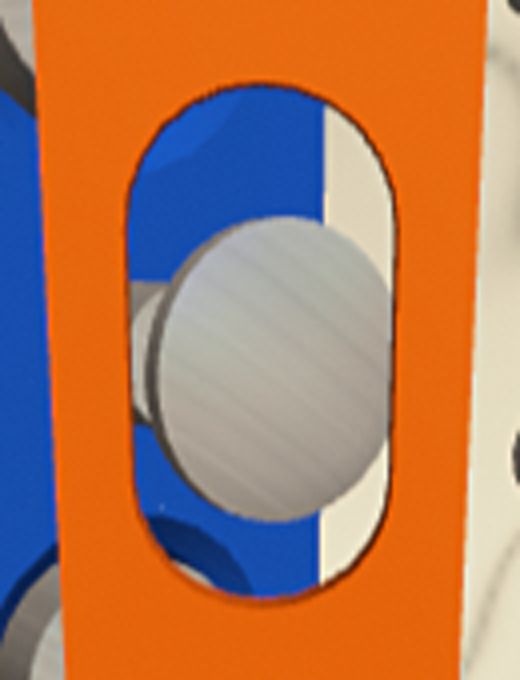

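View pics/s18.png

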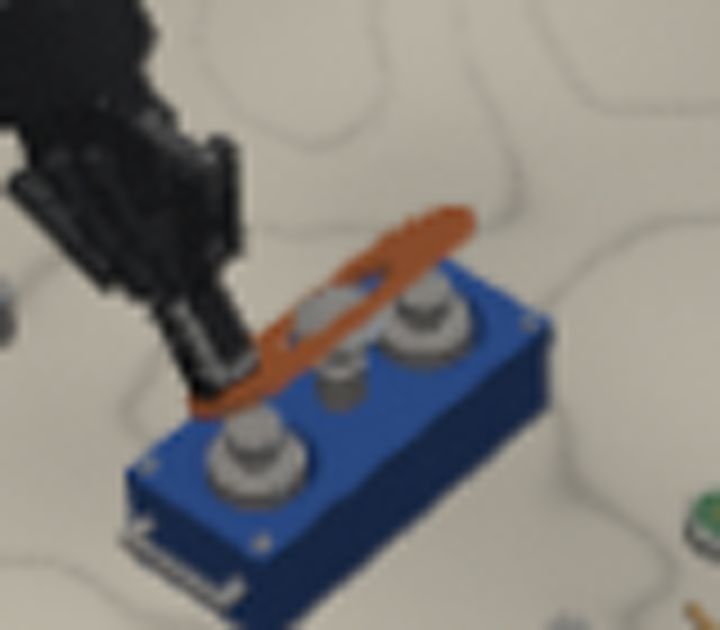

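>>> play_rows(
  rows=[
    [[2.8,-0.4,-1.3],[0.23,1.99,0],2],
    [[1.8,-0.3,-1.2],[0.47,3.97,0],2],
    [[1.9,-0.2,-0.8],[0.23,1.99,0],2],
    [[0,0,0],[0,0,0],2],
  ],
)

```text
clock: 23.8
position: [0.5456, -0.0613, 0.0751]
ee_rot: [0.973, -0.058, 0.225, 0.014]
ft_force: [0.2, -0.4, -0.7]
grip_width: 0.109
```

```bash
python3 look.py 19; python3 -c "
from h import *
crop(cv2.imread('pics/w19.png'),190,40,130,170,4,'w19z')"
```

```text
[ 0.5456 -0.0613  0.0751] tilt 26.051427871009622 yaw -6.83377770036163 pitch 0.02182374538253035 [ 0.1928 -0.4497 -0.7151] j [-0.5577 -0.0492  0.5461  2.2623  0.1776  0.4758 -0.2652]
s 5.8 row 0.4 z 91.7
```

View pics/w19z.png

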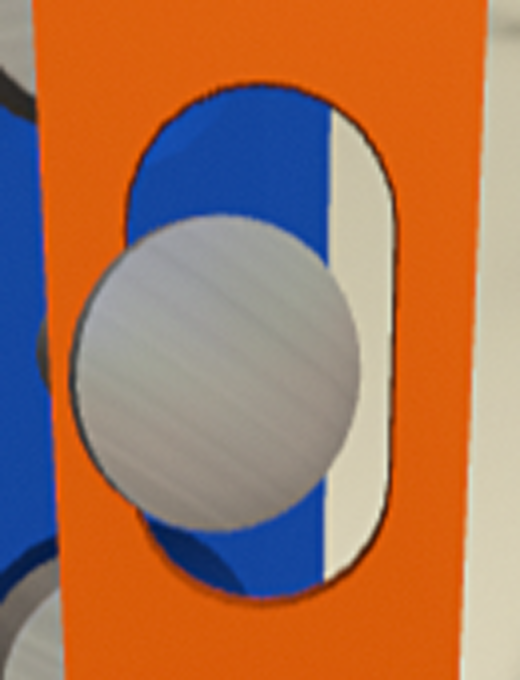

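View pics/s19.png

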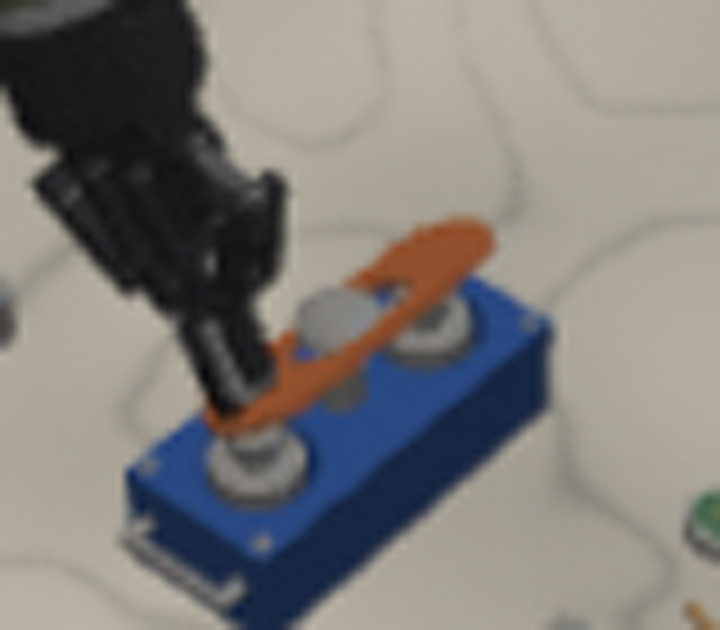

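>>> play_rows(
  rows=[
    [[0.1,0,-2.7],[0.47,3.97,0],2],
    [[0,0,-3.7],[0.23,1.99,0],2],
    [[-1.5,0.2,-4],[0.58,4.97,0],2],
    [[0,0,0],[0,0,0],2],
  ],
)

```text
clock: 24.4
position: [0.544, -0.0615, 0.0643]
ee_rot: [0.99, -0.059, 0.131, 0.009]
ft_force: [0.4, -0.0, -0.3]
grip_width: 0.109
```

```bash
python3 look.py 20; python3 -c "
from h import *
crop(cv2.imread('pics/w20.png'),190,40,130,170,4,'w20z')"
```

```text
[ 0.544  -0.0615  0.0643] tilt 15.040113313829666 yaw -6.8433148242893305 pitch 0.10008717506055832 [ 0.4455 -0.0092 -0.3251] j [-0.5501  0.1001  0.5891  2.1021 -0.0475  0.6952 -0.0577]
s 7.7 row 0.1 z 82.0
```

View pics/w20z.png

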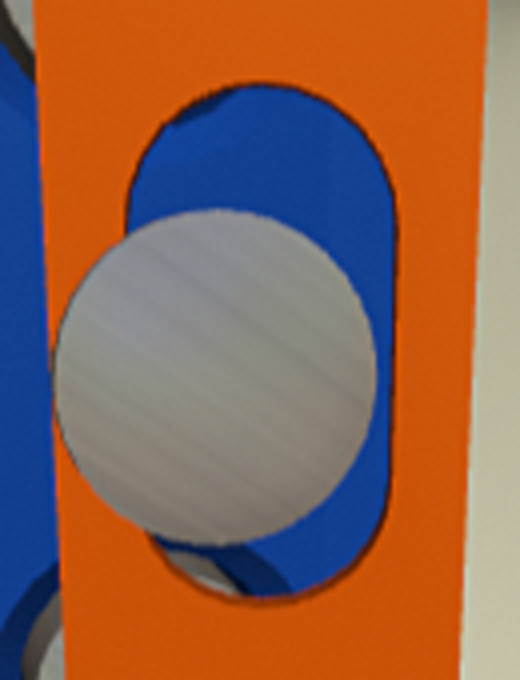

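View pics/s20.png

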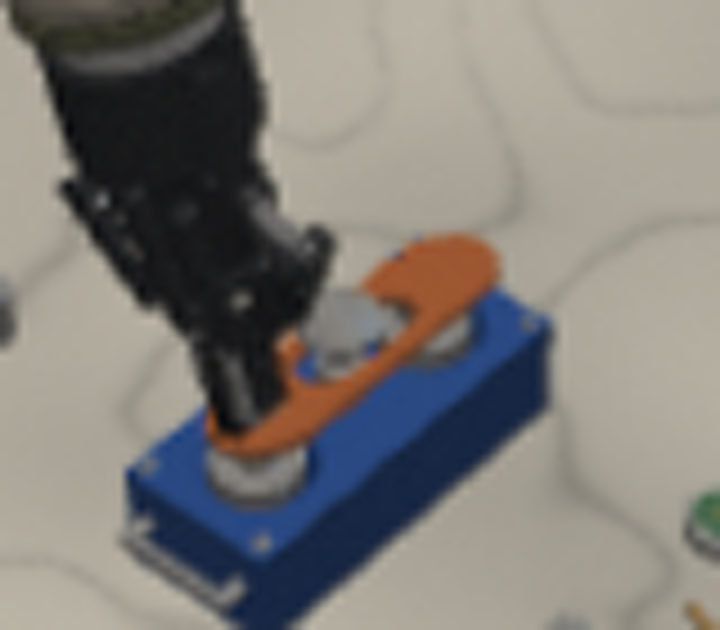

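>>> play_rows(
  rows=[
    [[-2.2,0.3,-2.6],[0.82,6.95,0],2],
    [[-1.9,0.2,-2.2],[0.7,5.96,0],2],
    [[-0.6,0.1,-1],[0.23,1.99,0],2],
    [[-3.5,0.4,-0.4],[0,0,0],2],
    [[-4,0.5,-0.2],[0,0,0],2],
    [[0,0,0],[0,0,0],2],
  ],
)

```text
clock: 25.25
position: [0.5305, -0.0594, 0.0581]
ee_rot: [0.998, -0.06, 0.0, 0.0]
ft_force: [-0.1, 0.7, -0.7]
grip_width: 0.114
```

```bash
python3 look.py 21; python3 -c "
from h import *
crop(cv2.imread('pics/w21.png'),190,40,130,170,4,'w21z')"
```

```text
[ 0.5305 -0.0594  0.0581] tilt 0.035548434502346925 yaw -6.83175678774919 pitch 0.03411744942163363 [-0.1343  0.7404 -0.71  ] j [-0.4853  0.2933  0.5893  1.8951 -0.1904  1.0081  0.0671]
s -1.2 row 0.5 z 76.5
```

View pics/w21z.png

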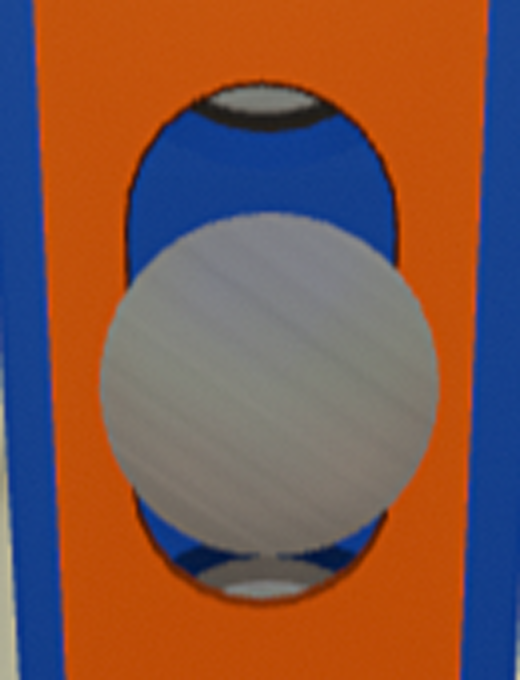

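View pics/s21.png

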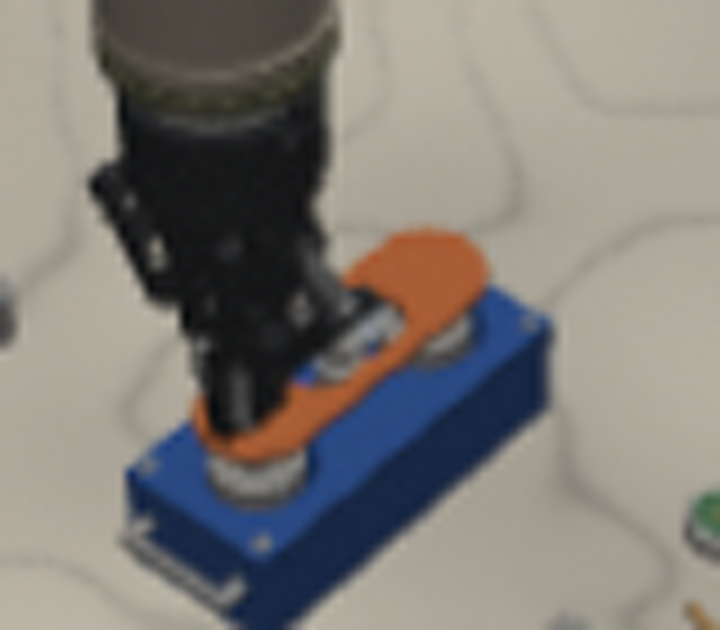

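>>> play_rows(
  rows=[
    [[1,-1,-1],[0,0,0],2],
    [[0,0,-1],[0,0,0],2],
    [[0,0,0],[0,0,0],2],
  ],
)

```text
clock: 25.72
position: [0.5324, -0.0607, 0.0559]
ee_rot: [0.998, -0.06, -0.0, 0.001]
ft_force: [0.3, -0.5, -0.8]
grip_width: 0.11
```

>>> play_rows(
  rows=[
    [[0,0,-0.6],[0,0,0],2],
    [[0,0,0],[0,0,0],2],
  ],
)

```text
clock: 25.98
position: [0.5326, -0.0607, 0.0557]
ee_rot: [0.998, -0.06, 0.0, 0.001]
ft_force: [-1.6, -1.4, 4.1]
grip_width: 0.111
```

>>> play_rows(
  rows=[
    [[0,0,0],[0,0,0],14],
    [[0,0,0],[0,0,0],18],
    [[0,0,0],[0,0,0],26],
    [[0,0,0],[0,0,0],32],
    [[0,0,0],[0,0,0],32],
  ],
  force=30,
)

```text
clock: 26.6
position: [0.5323, -0.0606, 0.0553]
ee_rot: [0.998, -0.06, -0.0, 0.001]
ft_force: [-0.4, -0.2, -0.1]
grip_width: 0.375
```

```bash
python3 look.py 22; python3 -c "
from h import *
crop(cv2.imread('pics/w22.png'),160,20,190,260,3,'w22z')"
```

```text
[ 0.5323 -0.0606  0.0553] tilt -0.0006522173867008598 yaw -6.824457649956202 pitch 0.07341021285862302 [-0.4387 -0.2336 -0.1472] j [-0.481   0.3023  0.5882  1.8918 -0.1955  1.0047  0.0727]
s 0.7 row -0.4 z 73.8
```

View pics/w22z.png

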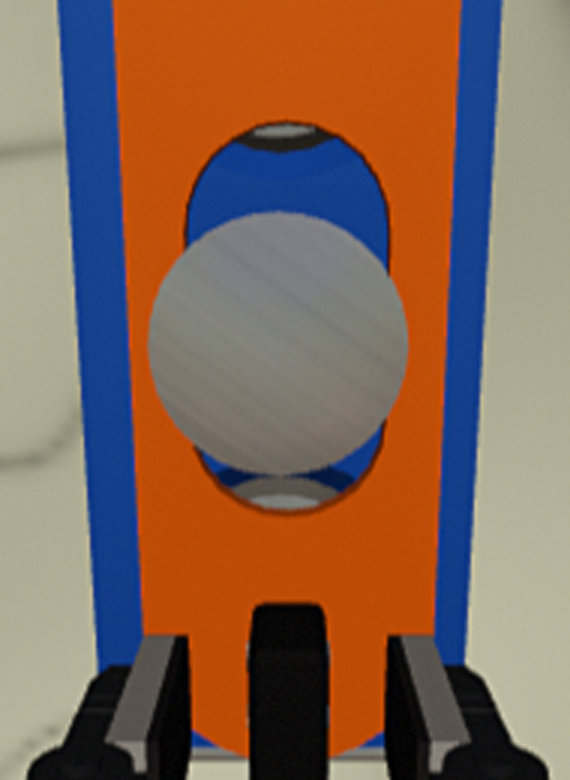

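View pics/s22.png

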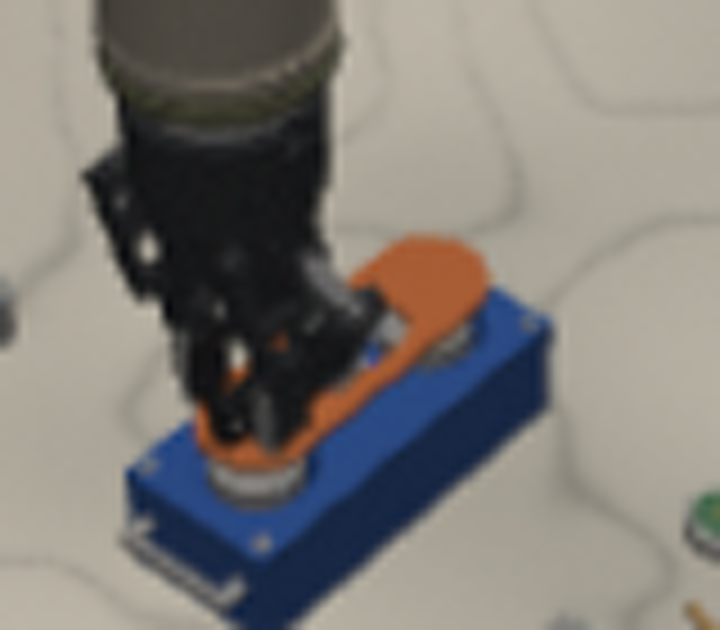

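>>> play_rows(
  rows=[
    [[0,0,4],[0,0,0],32],
    [[0,0,12],[0,0,0],32],
    [[0,0,30],[0,0,0],32],
    [[0,0,45],[0,0,0],32],
    [[-5,0,40],[0,0,0],32],
    [[-30,-20,20],[0,0,0],32],
    [[-30,-25,5],[0,0,0],32],
    [[0,0,0],[0,0,0],32],
  ],
)

```text
clock: 27.7
position: [0.4663, -0.1078, 0.213]
ee_rot: [0.998, -0.061, 0.001, -0.0]
ft_force: [0.2, 0.4, 0.1]
grip_width: 0.378
```

```bash
python3 look.py 23; python3 -c "
from h import *
t=camera('top');crop(t,210,170,90,70,8,'t23');cv2.imwrite('pics/t23f.png',t);cv2.imwrite('pics/s23f.png',camera('scene'))"
```

```text
[ 0.4663 -0.1078  0.213 ] tilt 0.13908445017442092 yaw -7.045476631668055 pitch -0.03607386929919058 [0.1839 0.4426 0.1285] j [-0.5207 -0.0356  0.6476  1.8484  0.0215  1.3193 -0.0017]
s -59.2 row -55.0 z 231.5
```

View pics/s23.png

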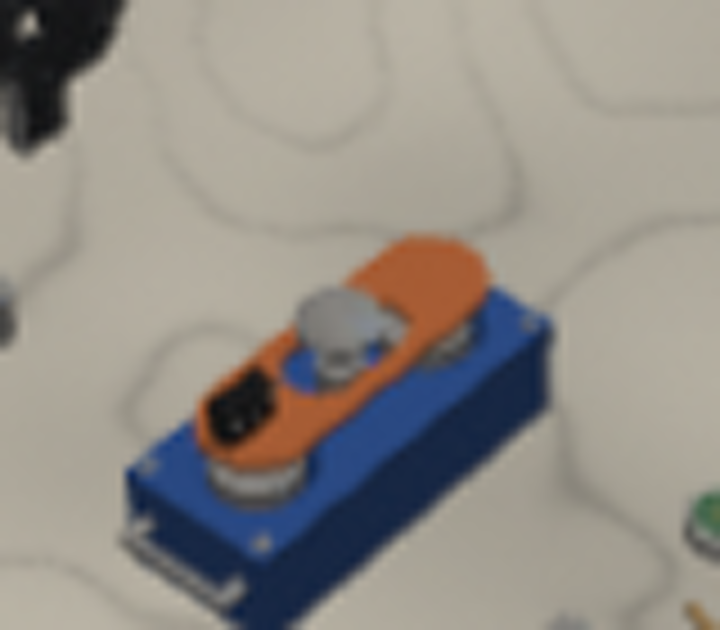

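View pics/w23.png

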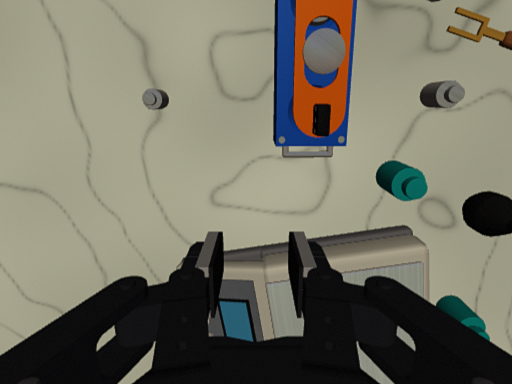

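View pics/s23f.png

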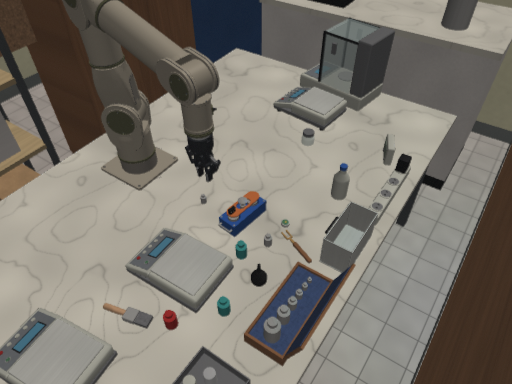

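```bash
python3 -c "
from workcell import manip
print(manip.hand_in())"
```

```text
the job is handed in; nothing more can be done
None
```

The weight is packed, the keeper plate is fitted, and I handed the job in at about 28 s on the robot's clock. No verdict was reported.

- **Weight:** I lifted the 500 g weight off the balance pan by its knob and lowered it into the empty well. It was released only after touching the floor. The contact force was about 11 N, and the height matched the home position within my few-millimetre measuring error. The picture after release showed it standing level with the already packed weight.
- **Keeper plate:** I gripped the plate by its rib and tilted it about 34–37°. I slid the low edge in under the stud's head, lowered the high edge past the rim, centred the plate and set it down level. Contact came with its underside 74 mm above the bench, where the knobs are, and I then let go.
- **Last checks:** The final scene and wrist pictures show the plate lying along the row under the head, on both knobs. The arm stood clear. In those pictures nothing else on the bench appears to have moved, judged by eye rather than measured.

**What disagreed:**
- The real fingertips end about 28 mm short of the reported TCP. My first close on the weight therefore went through the air just above the knob, without touching it. I measured the offset and used it from then on.
- Joint 4 came within 0.006 rad of its limit (2.414 of 2.42) at 37° tilt, so I reduced the tilt to 34° for the insertion.

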